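# Clamp a printing block and scrape it clean

## Robot

A 6-joint arm with a two-finger parallel gripper is mounted at the origin on the work surface. World frame = base frame: x ahead of the robot, y to its left, z up, the work surface at z = 0. Lengths are in m, angles in rad, forces in N, time in s.
With the tool pointing down it reaches from about 0.35 to 0.875 m from the base axis. Payload 15.5 kg.
Tool frame: the origin (TCP) lies midway between the tips of the shut fingers; the grasp point (between the pads) lies 19 mm behind it; z points along the fingers, y is the line along which they close (so a half turn about z gives the same grasp; the last joint's range is limited). The gripper opens to 85 mm and grips with 20 to 120 N. Pads are 22 mm wide; open, the fingers measure 114 mm over their backs; the gripper's body (76 mm by 85 mm) begins 54 mm behind the grasp point. The pads swing forward as they close: fully open they stand 13 mm farther back than shut.
Start: joints at [1.159, 0.494, 1.345, -0, 1.302, -0.096], TCP at [0.194, 0.594, 0.204] pointing down, gripper open.
Joint ranges: [-2.91, 2.91], [-0.82, 2.16], [0.22, 2.67], [-1.22, 4.37], [0.12, 2.79], [-3.08, 3.08]. Speed limits (rad/s): [1.89, 1.89, 2.57, 3.01, 3.01, 3.01].

## Interface

Orientations are given as [roll, pitch, yaw] about the fixed x, y, z axes, in that order (R = Rz(yaw) Ry(pitch) Rx(roll)).
In Python, from bench import read_state, camera, sign_off gives the robot as it stands.
- The arm moves only by the tool move_arm, never from a script. Its argument "steps" is one flat list of numbers, 7 for each row, row after row: the shift along the tool's x, y, z in mm, then the turn, a rotation vector about the tool's x, y, z in rad, then the opening, from 0 (shut) to 1 (fully open). In form: [x, y, z, ax, ay, az, jaw, x, y, z, ax, ay, az, jaw, ...]. A call has exactly 5 rows; each row shifts and turns the commanded pose from where the row before left it, along the tool's axes as they then stand; what a row does not reach is not made up. A row lasts 1/10 s, in which the tool goes at most 50 mm and 8.59 degrees, less where a joint would pass 70% of its speed; a pose out of reach is approached as far as the arm can. A call with a gripper value outside its range is refused whole. The fingers move at their own pace and stop on an object; "newtons" is the grip in N (left out, the last holds). Time passes only in rows, so rows that do not move let the fingers close, or fill a call up. It gives the time, the measured TCP pose, the force, the opening and the grip force at its end, in the units of the state.
- read_state(): the state, without advancing time (a new reading comes with each control period).
- camera(name): name is "scene" or "top" or "wrist"; returns a dict with "color" (384x512x3 uint8, red, green, blue), "fx", "fy", "cx", "cy" (pixels), "k1" (the pictures are not rectified: a ray, as slopes to the right and down, at radius r is drawn at 1 + k1 r^2 times it, then the intrinsics apply), "extrinsics" (4x4, takes a point from world to camera coordinates). Camera axes: x right, y up, looking along -z (the intrinsics and any distortion apply to the point x, -y, -z); pixel columns grow to the right and rows downward; lengths in m; the calibration is good to about 2 mm. A picture is of the moment at which its call begins. There is no depth.
- sign_off(): hands the job in; it is judged then, once.
The state is a dict: "time": time; "q": joint angles; "joint_velocities": joint speeds; "tau": joint torques, N m; "tcp_pos": TCP position; "tcp_rot": TCP orientation; "contact_force": force on the tool from outside, world axes, zero at the start; "moment": the same for the moment, N m; "finger_gap": finger opening in m; "grasp_force": force on a finger pad.
Only numpy, scipy, OpenCV 4.12 (cv2) and the standard library are available. Lean on these libraries where they do the work, as an engineer would, in place of code of your own. Each camera call takes 0.05 s, during which the arm holds its last target. There are 200 camera calls.

## Task

Turn the crank with the red knob clockwise until the jaw holds the wooden block tight (snug, not crushed). Then stand the scraper, which lies on its side, upright on its blade on the bench, let go of it, take it again by the handle from straight above, and with it gently sweep all the loose chips along the block into the metal tray at its end, never touching the chips with the fingers or bearing down hard. Leave the scraper standing on its blade on the bench, the block still clamped, and the other things undisturbed.

Things in the scene. Friction and masses are not known exactly. Their poses are not given: they have to be found in the camera images.
- vise: Blue clamping fixture fixed to the bench. Origin on the bench under the block's seat; z up; +x along the block towards the aluminium tray; +y towards the moving jaw and crank. Base plate 10 mm thick, x -110 to 100, y -95 to 240 mm. Fixed jaw face at y -60. Jaws 160 mm long, tops 34 mm above the bench (6 mm under the block's top). Gear case 60 x 60 mm at y 185, top at 45 mm.
- jaw: The moving steel jaw with a springy black rubber pad as its gripping face (gives up to 6 mm, about 15 N per mm). Its frame is the fixture's frame shifted along with the jaw: with the crank at 0 the pad face stands at fixture y = +86 mm; it closes towards -y by 6.5 mm per radian of crank.
- crank (a joint): Crank angle in rad, 0 to 0.8 at the start, up to 6. Grows turning CLOCKWISE seen from above, closing the jaw. At 0 the arm points along the fixture's +x. At about 4.0 the jaw has pushed the block onto the fixed jaw; then the pad gives and the jaw force grows about 100 N per rad (13 N at the knob), rigid from 4.9. Turning free takes 6 N at the knob; it stays where left, jaw pressed.
- crank_axis (a point): Point on the crank's upright axis (fixture x 0, y 185 mm), 80 mm above the bench.
- knob_grip (a point): Grip point of the red upright crank knob, 83 mm above the bench, 50 mm from the crank's axis. The knob is a cylinder 20 mm in diameter, from 60 to 106 mm above the bench; it spins freely on the crank arm, so the gripper need not turn with it.
- block: Dark wooden printing block, 190 (x) x 120 (y) x 30 mm, about 0.45 kg, loose on the fixture's base plate between the jaws, its x along the fixture's x. Origin at the centre of its underside, 10 mm above the bench; its top is 40 mm above the bench. It starts 4 to 14 mm away from the fixed jaw.
- tray (a point): Centre of the floor of the aluminium chip tray, 163 mm from the fixture's origin along its +x, axes as the fixture. Inside 114 (x) x 176 mm (y), floor 5 mm above the bench, walls reaching 30 mm above the bench (10 mm next to the block). The block's end is about 11 mm from its near inner wall face; chips pushed over that end drop in.
- scraper: Push scraper, an upside-down T 36 mm thick (x), about 0.28 kg. Yellow blade bar 130 mm long (y), z 0 to 24 mm; wooden handle 36 (x) x 30 (y) mm on its middle, z 24 to 100. Origin: centre of the blade's underside; z up the handle. Starts lying flat, x axis up, origin 18 mm above the bench, handle roughly along -y of the world. Stands stably on its blade; either long face pushes.
- chip0: Loose tan chip of old binder's board on top of the block, 34 x 26 x 8 mm, 12 g. Origin at the centre of its underside, x along its length. All five start at least 50 mm from the end of the block that is away from the tray, within the middle 120 mm across.
- chip1: Loose tan chip of old binder's board on top of the block, 34 x 26 x 8 mm, 12 g. Origin at the centre of its underside, x along its length. All five start at least 50 mm from the end of the block that is away from the tray, within the middle 120 mm across.
- chip2: Loose tan chip of old binder's board on top of the block, 34 x 26 x 8 mm, 12 g. Origin at the centre of its underside, x along its length. All five start at least 50 mm from the end of the block that is away from the tray, within the middle 120 mm across.
- chip3: Loose tan chip of old binder's board on top of the block, 34 x 26 x 8 mm, 12 g. Origin at the centre of its underside, x along its length. All five start at least 50 mm from the end of the block that is away from the tray, within the middle 120 mm across.
- chip4: Loose tan chip of old binder's board on top of the block, 34 x 26 x 8 mm, 12 g. Origin at the centre of its underside, x along its length. All five start at least 50 mm from the end of the block that is away from the tray, within the middle 120 mm across.
- old_book: bystander: an old book, 150 x 110 x 45 mm, lying flat. Origin at the centre of its underside.
- paste_jar: bystander: closed glass jar, 68 mm across, 85 mm tall. Origin at the centre of its underside.
- brush: bystander: a paste brush 190 mm long, lying; origin near its middle.
- weight: bystander: round brass paperweight with a knob, 60 mm across, 67 mm tall. Origin at the centre of its underside.
- water_cup: bystander: white cup, 72 mm across, 80 mm tall. Origin at the centre of its underside.
Not all that is in view belongs to the job. Leave any blue look-alike of the scraper alone.

How it is judged:
By the outcome, as a careful person would: the job done as asked, in the order asked, and still so for the second after the job is handed in, with the robot touching nothing.
It also fails if it takes over 72 s, if anything falls off the work surface, if the arm or the gripper's body presses on something with over 40 N, if the wrist force passes 120 N, or if a joint passes its speed limit or range.

## Working session

There is one attempt and no reset: what is moved stays moved. The work goes in short steps, Python scripts to look and compute and a tool call to move; the robot and the scene stay as the last step left them, time stands still between calls to the robot, and variables do not carry over. Pictures are saved under pics/ and viewed, at most 10 in all, crops included, and the job is handed in when it is done.

Besides the shell and the picture viewer there is one more tool, called as name(argument=value, ...) on one line, values as JSON. move_arm: Moves the arm, as the interface text tells. Its arguments: {"type":"object","properties":{"steps":{"type":"array","items":{"type":"number"}},"newtons":{"type":"number"}},"required":["steps"]}

```bash
ls; mkdir -p pics
cat > h.py <<'E'
import numpy as np, cv2
from bench import read_state, camera
def ray(c,u,v):
    K=np.array([[c['fx'],0,c['cx']],[0,c['fy'],c['cy']],[0,0,1]])
    x,y=(u-c['cx'])/c['fx'],(v-c['cy'])/c['fy']
    X,Y=x,y
    for _ in range(20):
        r2=X*X+Y*Y; X,Y=x/(1+c['k1']*r2),y/(1+c['k1']*r2)
    E=np.array(c['extrinsics']); R,t=E[:3,:3],E[:3,3]
    return -R.T@t, R.T@np.array([X,-Y,-1.])
def onz(c,u,v,z):
    o,d=ray(c,u,v); return o+d*(z-o[2])/d[2]
def proj(c,p):
    E=np.array(c['extrinsics']); q=E[:3,:3]@np.asarray(p,float)+E[:3,3]
    x,y=q[0]/-q[2],-q[1]/-q[2]; s=1+c['k1']*(x*x+y*y)
    return np.array([c['fx']*x*s+c['cx'],c['fy']*y*s+c['cy']])
def save(c,n): cv2.imwrite(f'pics/{n}.png',c['color'][:,:,::-1])
E
python3 - <<'E'
from h import *
s=read_state(); print(s['time'],s['tcp_pos'],s['tcp_rot'],s['finger_gap'])
ims=[]
for n in ['top','scene','wrist']:
    c=camera(n); save(c,n+'0'); import pickle; pickle.dump(c,open(f'{n}0.pkl','wb'))
    o,d=ray(c,256,192); print(n,o.round(3),d.round(3),c['fx'],c['k1'])
E
```

```text
pics
0.0 [0.19393706 0.5937447  0.20300484] [-3.14041360e+00 -1.29254471e-04  2.82584158e+00] 0.08561148161195634
top [0.465 0.03  1.282] [ 0.08  -0.001 -0.997] 398.0209037045585 0.028434877304511014
scene [1.598 0.392 0.839] [-0.803 -0.236 -0.548] 487.55837127926304 -0.02360863915741505
wrist [0.128 0.614 0.374] [ 0.265 -0.098 -0.959] 343.5093103550462 -0.03380752830498716
```

View pics/top0.png

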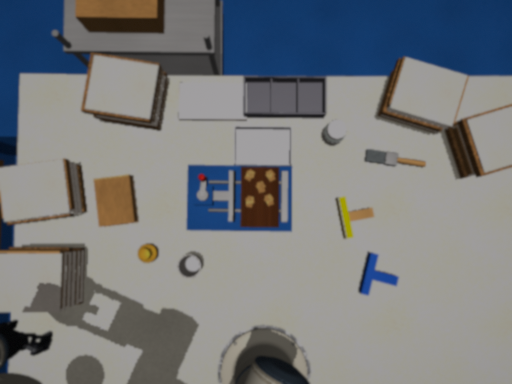

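View pics/scene0.png

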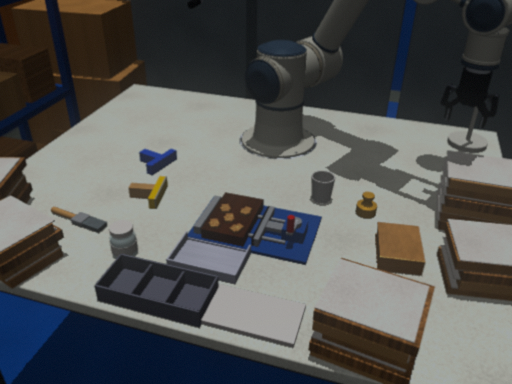

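The top view shows the yellow scraper with its blade at (345,217) and handle at (362,213). Its blue look-alike is at (375,275). The brush at (395,158) and the wooden book at (115,200) are the other things it could be confused with. The red knob is at (201,177), and nothing else there is red. My choices are the yellow-bladed scraper and the red knob. Next I'll measure them and check with one close crop.

Run:
```python
from h import *
import pickle
T=pickle.load(open('top0.pkl','rb')); S=pickle.load(open('scene0.pkl','rb'))
def comps(c,lo,hi,amin=8):
    hsv=cv2.cvtColor(c['color'],cv2.COLOR_RGB2HSV); m=cv2.inRange(hsv,lo,hi)
    n,l,st,ce=cv2.connectedComponentsWithStats(m)
    return [(l==i,st[i],ce[i]) for i in range(1,n) if st[i,4]>=amin]
for nm,c in (('top',T),('scene',S)):
    for lo,hi in (((0,150,60),(6,255,255)),((172,150,60),(180,255,255))):
        for m,st,ce in comps(c,lo,hi): print(nm,'red',st,ce.round(1))
    for m,st,ce in comps(c,(22,150,90),(34,255,255),30): print(nm,'yellow',st,ce.round(1))
# vise base blue in top
for m,st,ce in comps(T,(100,120,40),(125,255,255),150):
    if 180<ce[0]<300 and 150<ce[1]<240:
        print('base',st,ce)
        ys,xs=np.nonzero(m); 
        for p in cv2.boxPoints(cv2.minAreaRect(np.c_[xs,ys].astype(np.float32))): print(p,onz(T,*p,0.01).round(4))
# yellow blade & block
for m,st,ce in comps(T,(22,150,90),(34,255,255),30):
    ys,xs=np.nonzero(m); P=np.array([onz(T,x,y,.036)[:2] for x,y in zip(xs,ys)])
    r=cv2.minAreaRect((P*1000).astype(np.float32)); print('yel',r,cv2.boxPoints(r).round(1).tolist())
big=cv2.resize(T['color'][140:300,180:400],None,fx=3.6,fy=3.6,interpolation=cv2.INTER_CUBIC)
cv2.imwrite('pics/crop1.png',big[:,:,::-1])
```

```text
top red [200 176   5   4  15] [201.9 177.6]
top red [199 175   6   5  12] [201.2 176.4]
top yellow [340 198  12  39 212] [345.8 216.9]
top yellow [143 249   8  10  54] [146.8 253.5]
scene red [289 216   5   4  15] [290.7 217.6]
scene red [288 215   6   4   9] [290.1 216. ]
scene yellow [148 177  17  23 139] [155.6 188.3]
base [ 188  166  103   64 2548] [219.51255887 200.47841444]
[188. 166.] [0.65   0.2473 0.01  ]
[290. 166.] [ 0.6519 -0.0805  0.01  ]
[290. 229.] [ 0.4498 -0.0808  0.01  ]
[188. 229.] [0.4479 0.2445 0.01  ]
yel ((489.238037109375, -254.01361083984375), (122.64010620117188, 18.98887062072754), 10.967039108276367) [[427.20001220703125, -256.3999938964844], [430.79998779296875, -275.0], [551.2000122070312, -251.6999969482422], [547.5999755859375, -233.0]]
yel ((371.9715881347656, 366.407470703125), (25.892364501953125, 22.15093994140625), 34.68699264526367) [[355.0, 368.1000061035156], [367.6000061035156, 349.8999938964844], [388.8999938964844, 364.70001220703125], [376.29998779296875, 382.8999938964844]]
```

View pics/crop1.png

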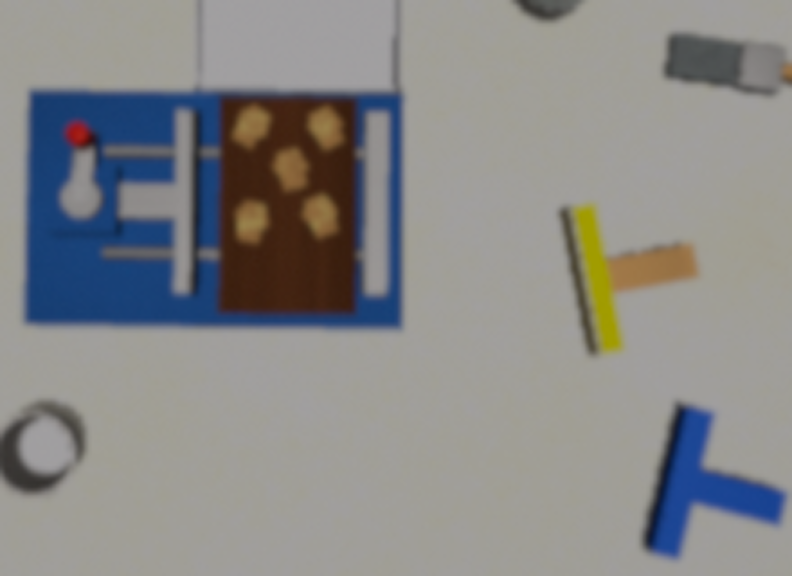

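The close crop confirms both choices. The yellow-bladed scraper is at crop (590,280) with its handle pointing right, and the crank arm runs from its axis at (80,198) to the red knob at (78,132), so it's near 0 rad. I'll triangulate the knob and refine the fixture pose, and turn the tool to align with the world axes.

Run:
```python
from h import *
import pickle
T=pickle.load(open('top0.pkl','rb')); S=pickle.load(open('scene0.pkl','rb'))
def cen(c,f):
    hsv=cv2.cvtColor(c['color'],cv2.COLOR_RGB2HSV).astype(int); m=f(hsv)
    ys,xs=np.nonzero(m); return xs,ys
red=lambda h:((h[...,0]<8)|(h[...,0]>170))&(h[...,1]>140)&(h[...,2]>50)
for n,c in(('T',T),('S',S)):
    xs,ys=cen(c,red); print(n,len(xs),xs.mean(),ys.mean(),xs.min(),xs.max(),ys.min(),ys.max())
xs,ys=cen(T,red); print('knob top z.106:',onz(T,xs.mean(),ys.mean(),.100))
xs,ys=cen(S,red); o,d=ray(S,xs.mean(),ys.mean()); print('scene at z .085:',onz(S,xs.mean(),ys.mean(),.085))
# base-plate edge fit with subpixel: saturation/blue threshold
b=T['color'].astype(int); 
m=((b[...,2]-b[...,0])>35)&(b[...,2]>50)
# left/right edges rows 170..225, top/bottom edges cols 192..238 
L=[];Rr=[];U=[];D=[]
for r in range(170,226):
    w=np.nonzero(m[r,180:300])[0]+180
    if len(w): L.append(onz(T,w[0]-.5,r,.01)); Rr.append(onz(T,w[-1]+.5,r,.01))
for q in range(192,230):
    w=np.nonzero(m[158:240,q])[0]+158
    if len(w): U.append(onz(T,q,w[0]-.5,.01)); D.append(onz(T,q,w[-1]+.5,.01))
for n,e,k in(('L',L,0),('R',Rr,0),('U',U,1),('D',D,1)):
    e=np.array(e); p=np.polyfit(e[:,k],e[:,1-k],1); print(n,'slope',p[0].round(4),'at',np.polyval(p,.55 if k==0 else .08).round(4))
```

```text
T 80 237.5125 188.025 199 277 168 225
S 28 290.5 217.14285714285714 288 293 215 219
knob top z.106: [0.57181286 0.08358778 0.1       ]
scene at z .085: [0.57894071 0.18782261 0.085     ]
L slope -0.0107 at 0.249
R slope -0.0253 at -0.0839
U slope 0.0282 at 0.6504
D slope 0.002 at 0.4464
```

move_arm(steps=[0,0,0,0,0,0.1255,1,0,0,0,0,0,0.1255,1,0,0,0,0,0,0.1255,1,0,0,0,0,0,0.1255,1,0,0,0,0,0,0.1255,1], newtons=60)

```text
time: 0.65
tcp_pos: [0.1941, 0.5939, 0.2033]
tcp_rot: [-3.141, 0.0, 2.193]
contact_force: [0.1, 0.5, -0.9]
finger_gap: 0.0854
grasp_force: 0.0
```

move_arm(steps=[0,0,0,0,0,0.1255,1,0,0,0,0,0,0.1255,1,0,0,0,0,0,0.1255,1,0,0,0,0,0,0.1255,1,0,0,0,0,0,0.1255,1])

```text
time: 1.15
tcp_pos: [0.194, 0.5939, 0.2033]
tcp_rot: [-3.141, 0.001, 1.566]
contact_force: [0.5, 0.7, 0.9]
finger_gap: 0.0852
grasp_force: 0.0
```

move_arm(steps=[-27,26,0,0,0,0,1,-27,26,0,0,0,0,1,-27,26,0,0,0,0,1,-27,26,0,0,0,0,1,-27,26,0,0,0,0,1])

```text
time: 1.65
tcp_pos: [0.3249, 0.4579, 0.2035]
tcp_rot: [-3.141, 0.0, 1.571]
contact_force: [0.4, 0.8, -0.4]
finger_gap: 0.0855
grasp_force: 0.0
```

move_arm(steps=[-27,26,0,0,0,0,1,-27,26,0,0,0,0,1,-27,26,0,0,0,0,1,-27,26,0,0,0,0,1,-27,26,0,0,0,0,1])

```text
time: 2.15
tcp_pos: [0.4549, 0.3228, 0.2035]
tcp_rot: [-3.141, 0.0, 1.571]
contact_force: [-0.2, 0.7, -0.2]
finger_gap: 0.0857
grasp_force: 0.0
```

move_arm(steps=[-27,26,0,0,0,0,1,-27,26,0,0,0,0,1,-27,26,0,0,0,0,1,-27,26,0,0,0,0,1,-27,26,0,0,0,0,1])

```text
time: 2.65
tcp_pos: [0.5849, 0.1878, 0.2034]
tcp_rot: [-3.141, 0.0, 1.571]
contact_force: [0.1, -0.4, 0.5]
finger_gap: 0.0851
grasp_force: 0.0
```

Run:
```python
from h import *
import pickle
s=read_state(); print(s['tcp_pos'],s['tcp_rot'])
c=camera('wrist'); pickle.dump(c,open('wrist1.pkl','wb')); save(c,'wrist1')
o,d=ray(c,256,192); print(o,d)
hsv=cv2.cvtColor(c['color'],cv2.COLOR_RGB2HSV).astype(int)
m=(((hsv[...,0]<8)|(hsv[...,0]>170))&(hsv[...,1]>150)&(hsv[...,2]>60)).astype(np.uint8)
n,l,st,ce=cv2.connectedComponentsWithStats(m)
for i in range(1,n):
    if st[i,4]>60: print(st[i],ce[i].round(1),onz(c,*ce[i],.106).round(4),onz(c,*ce[i],.085).round(4))
T=pickle.load(open('top0.pkl','rb'))
print('top knob',onz(T,201.6,177,.106))
```

```text
[0.58490984 0.18775661 0.20342161] [-3.14126286e+00  6.57598780e-05  1.57072163e+00]
[0.58519832 0.25592163 0.37409133] [-0.00994092 -0.28266056 -0.95925613]
[270 156  24  31 585] [280.9 171.2] [0.6024 0.1942 0.106 ] [0.6037 0.1894 0.085 ]
top knob [0.60347461 0.19014584 0.106     ]
```

View pics/wrist1.png

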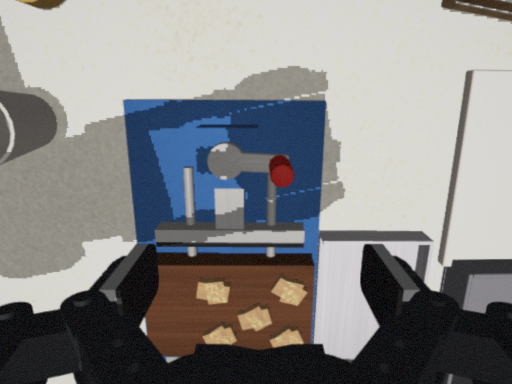

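The wrist view (right is +x, up is +y) shows the knob's top disc at about (282,178) and the hub at (226,161). The plate's +y corners are at (126,100) and (324,100), and the jaw and block are below.

Run:
```python
from h import *
import pickle
c=pickle.load(open('wrist1.pkl','rb'))
for n,u,v,z in(('knobtop',282,177.5,.106),('knob85',280.9,171.2,.083),('hub?',226,161,.06),('hub50',226,161,.05),('pl-',125.5,99.5,.01),('pl+',324,100,.01),('jaw-',156,224,.034),('jaw+',304,222,.034),('blk-',152,254,.04),('blk+',313,254,.04)):
    print(n,onz(c,u,v,z).round(4))
f=c['color'].astype(int); m=((f[...,2]-f[...,0])>35).astype(int)
E=[]
for q in range(140,315,5):
    w=np.nonzero(m[80:130,q])[0]; 
    if len(w): E.append(onz(c,q,w[0]+79.5,.01))
E=np.array(E); p=np.polyfit(E[:,0],E[:,1],1); print('top edge slope',p, np.polyval(p,.55))
for rng,idx in(((105,240),0),((105,220),-1)):
    E=[]
    for r in range(*rng,5):
        w=np.nonzero(m[r,100:345])[0]+100
        E.append(onz(c,w[idx]+(-.5 if idx==0 else .5),r,.01))
    E=np.array(E); p=np.polyfit(E[:,1],E[:,0],1); print('side',p,np.polyval(p,.19),np.std(E[:,0]-np.polyval(p,E[:,1])))
```

```text
knobtop [0.6034 0.1891 0.106 ]
knob85 [0.6039 0.189  0.083 ]
hub? [0.5542 0.1934 0.06  ]
hub50 [0.5532 0.1915 0.05  ]
pl- [0.4469 0.2484 0.01  ]
pl+ [0.6518 0.2473 0.01  ]
jaw- [0.4751 0.1203 0.034 ]
jaw+ [0.6324 0.1225 0.034 ]
blk- [0.4697 0.0881 0.04  ]
blk+ [0.6425 0.0882 0.04  ]
top edge slope [-0.00894299  0.25254972] 0.24763107316390437
side [0.00670996 0.44265105] 0.4439259426231029 0.00031467450062888
side [0.00297195 0.65216693] 0.6527315968860439 0.0003107951122546605
```

move_arm(steps=[1.5,19,0,0,0,0,1,0,0,35,0,0,0,1,0,0,35,0,0,0,1,0,0,35,0,0,0,1,0,0,31,0,0,0,1])

```text
time: 3.2
tcp_pos: [0.6025, 0.1905, 0.0658]
tcp_rot: [-3.141, 0.0, 1.571]
contact_force: [0.0, 0.7, -0.0]
finger_gap: 0.0857
grasp_force: 0.0
```

move_arm(steps=[0,0,0,0,0,0,0,0,0,0,0,0,0,0,0,0,0,0,0,0,0,0,0,0,0,0,0,0,0,0,0,0,0,0,0], newtons=40)

```text
time: 3.7
tcp_pos: [0.6037, 0.1908, 0.069]
tcp_rot: [3.14, -0.0, 1.571]
contact_force: [-0.8, -0.3, 10.0]
finger_gap: 0.0176
grasp_force: 38.8
```

move_arm(steps=[0,0,0,0,0,0,0,0,0,0,0,0,0,0,0,0,0,0,0,0,0,0,0,0,0,0,0,0,0,0,0,0,0,0,0])

```text
time: 4.2
tcp_pos: [0.6037, 0.1908, 0.0691]
tcp_rot: [3.14, -0.0, 1.571]
contact_force: [-2.6, -0.4, 9.8]
finger_gap: 0.0174
grasp_force: 38.8
```

Run:
```python
import numpy as np
f=.095+.2*np.arange(26); P=np.round(np.c_[-50*np.sin(f),50*np.cos(f)]*2)/2
D=np.diff(P,axis=0)
for i in range(0,25,5): print(f[i+5].round(3),[list(map(float,d)) for d in D[i:i+5]])
```

```text
1.095 [[-10.0, -2.0], [-9.5, -4.0], [-8.0, -5.5], [-7.0, -7.0], [-5.5, -8.5]]
2.095 [[-3.5, -9.5], [-2.0, -9.5], [0.5, -10.0], [2.0, -10.0], [4.0, -9.0]]
3.095 [[6.0, -8.0], [7.5, -7.0], [8.5, -5.0], [9.5, -3.5], [9.5, -1.5]]
4.095 [[10.0, 0.5], [10.0, 2.5], [9.0, 4.5], [7.5, 6.0], [7.0, 7.5]]
5.095 [[4.5, 8.5], [3.5, 9.5], [1.0, 10.0], [-1.0, 10.0], [-2.5, 9.5]]
```

move_arm(steps=[0,0,-2,0,0,0,0,0,0,-2,0,0,0,0,0,0,0,0,0,0,0,0,0,0,0,0,0,0,0,0,0,0,0,0,0])

```text
time: 4.7
tcp_pos: [0.6026, 0.1906, 0.0706]
tcp_rot: [-3.14, 0.0, 1.571]
contact_force: [3.4, 2.8, -25.3]
finger_gap: 0.0174
grasp_force: 40.8
```

move_arm(steps=[0,0,1,0,0,0,0,-10,-2,0,0,0,0,0,-9.5,-4,0,0,0,0,0,-8,-5.5,0,0,0,0,0,-7,-7,0,0,0,0,0])

```text
time: 5.2
tcp_pos: [0.5853, 0.1557, 0.0705]
tcp_rot: [3.14, -0.0, 1.571]
contact_force: [6.6, 1.8, -23.8]
finger_gap: 0.0171
grasp_force: 40.8
```

move_arm(steps=[-5.5,-8.5,0,0,0,0,0,-3.5,-9.5,0,0,0,0,0,-2,-9.5,0,0,0,0,0,0.5,-10,0,0,0,0,0,2,-10,0,0,0,0,0])

```text
time: 5.7
tcp_pos: [0.5371, 0.1467, 0.0705]
tcp_rot: [3.141, 0.001, 1.571]
contact_force: [5.7, -2.9, -23.8]
finger_gap: 0.0173
grasp_force: 40.8
```

move_arm(steps=[4,-9,1,0,0,0,0,6,-8,1,0,0,0,0,7.5,-7,0,0,0,0,0,8.5,-5,0,0,0,0,0,9.5,-3.5,0,0,0,0,0])

```text
time: 6.2
tcp_pos: [0.5046, 0.1826, 0.0696]
tcp_rot: [3.141, 0.001, 1.571]
contact_force: [2.2, -6.8, -1.4]
finger_gap: 0.0174
grasp_force: 43.0
```

move_arm(steps=[9.5,-1.5,0,0,0,0,0,10,0.5,0,0,0,0,0,10,2.5,0,0,0,0,0,9,4.5,0,0,0,0,0,7.5,6,0,0,0,0,0])

```text
time: 6.7
tcp_pos: [0.5172, 0.2286, 0.0695]
tcp_rot: [3.14, 0.001, 1.571]
contact_force: [1.4, -10.0, -3.4]
finger_gap: 0.0171
grasp_force: 42.9
```

move_arm(steps=[6,7,0,0,0,0,0,5,8,0,0,0,0,0,3,8.5,0,0,0,0,0,0,0,0,0,0,0,0,0,0,0,0,0,0,0])

```text
time: 7.2
tcp_pos: [0.5401, 0.2421, 0.0694]
tcp_rot: [-3.142, 0.001, 1.571]
contact_force: [-2.7, -8.9, -0.4]
finger_gap: 0.0173
grasp_force: 43.2
```

move_arm(steps=[0,0,0,0,0,0,0,0,0,0,0,0,0,0,0,0,0,0,0,0,0,0.5,1.7,0,0,0,0,0,0.5,1.7,0,0,0,0,0])

```text
time: 7.7
tcp_pos: [0.5418, 0.2427, 0.0692]
tcp_rot: [-3.139, 0.002, 1.571]
contact_force: [-11.2, -9.7, 5.2]
finger_gap: 0.0176
grasp_force: 43.6
```

move_arm(steps=[0,0,0,0,0,0,1,0,0,0,0,0,0,1,0,0,0,0,0,0,1,0,0,-30,0,0,0,1,0,0,-40,0,0,0,1])

```text
time: 8.2
tcp_pos: [0.5426, 0.2438, 0.1383]
tcp_rot: [-3.139, 0.001, 1.571]
contact_force: [0.8, 0.8, 0.0]
finger_gap: 0.0854
grasp_force: 0.0
```

move_arm(steps=[0,0,-40,0,0,0,1,0,0,-40,0,0,0,1,0,0,-30,0,0,0,1,-40,-4,0,0,0,-0.1,1,-40,-4,0,0,0,-0.09,1])

```text
time: 8.7
tcp_pos: [0.5397, 0.1638, 0.25]
tcp_rot: [3.139, 0.0, 1.767]
contact_force: [1.8, -0.7, -0.3]
finger_gap: 0.0854
grasp_force: 0.0
```

move_arm(steps=[-45,0,0,0,0,0,1,-45,0,0,0,0,0,1,-45,0,0,0,0,0,1,-45,0,0,0,0,0,1,-45,0,0,0,0,0,1])

```text
time: 9.2
tcp_pos: [0.5823, -0.059, 0.2491]
tcp_rot: [3.141, 0.0, 1.761]
contact_force: [1.6, 0.3, -0.1]
finger_gap: 0.0856
grasp_force: 0.0
```

move_arm(steps=[-45,0,0,0,0,0,1,-45,0,0,0,0,0,1,-45,0,0,0,0,0,1,-45,0,0,0,0,0,1,-45,-40,0,0,0,0,1])

```text
time: 9.7
tcp_pos: [0.5926, -0.2789, 0.2483]
tcp_rot: [3.14, 0.001, 1.762]
contact_force: [0.0, -1.1, -0.3]
finger_gap: 0.0853
grasp_force: 0.0
```

Run:
```python
from h import *
import pickle
s=read_state(); print(s['tcp_pos'],s['tcp_rot'],s['q'])
c=camera('wrist'); pickle.dump(c,open('wrist2.pkl','wb'))
t=camera('top'); pickle.dump(t,open('top2.pkl','wb'))
a=cv2.resize(t['color'][150:245,180:300],None,fx=3,fy=3,interpolation=cv2.INTER_CUBIC)
im=np.zeros((384+285,512,3),np.uint8); im[:384]=c['color']; im[384:,:360]=a
cv2.imwrite('pics/w2.png',cv2.resize(im,None,fx=.89,fy=.89)[:,:,::-1])
```

```text
[ 0.59256112 -0.27893978  0.2483429 ] [3.13991131e+00 1.00013070e-03 1.76173368e+00] [-5.31292260e-01  5.00839111e-01  1.20549152e+00  3.64475912e-04
  1.43333932e+00 -7.22280051e-01]
```

View pics/w2.png

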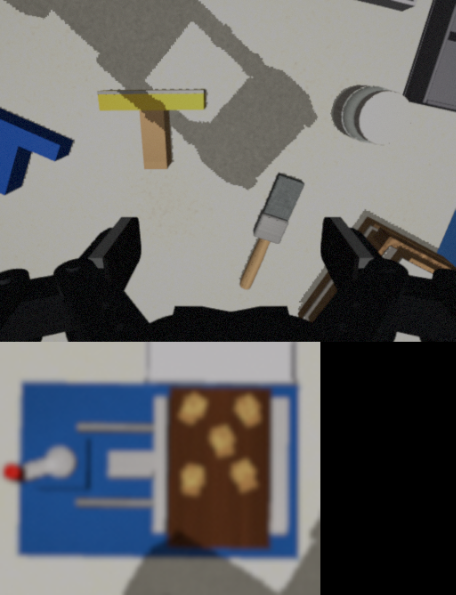

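The wrist view shows the scraper's blade at about (152,100) and its handle end at (157,167), both in displayed pixels. In the lower crop the block sits against both jaws with the knob at (12,472), so the clamp has closed. Next I'll measure the scraper and the fixture, block and chips.

Run:
```python
from h import *
import pickle
c=pickle.load(open('wrist2.pkl','rb'))
hsv=cv2.cvtColor(c['color'],cv2.COLOR_RGB2HSV)
roi=np.zeros(hsv.shape[:2],np.uint8); roi[90:200,100:245]=1
def rect(m,z):
    m=cv2.morphologyEx(m.astype(np.uint8),cv2.MORPH_OPEN,np.ones((3,3)))
    n,l,st,ce=cv2.connectedComponentsWithStats(m); i=1+st[1:,4].argmax()
    ys,xs=np.nonzero(l==i); P=np.array([onz(c,x,y,z)[:2] for x,y in zip(xs,ys)])*1000
    r=cv2.minAreaRect(P.astype(np.float32)); return st[i],ce[i].round(1),r,cv2.boxPoints(r).round(1).tolist()
Y=(hsv[...,0]>22)&(hsv[...,0]<35)&(hsv[...,1]>140)&(roi>0)
O=(hsv[...,0]>8)&(hsv[...,0]<21)&(hsv[...,1]>90)&(roi>0)
print('blade',rect(Y,.036)); print('handle',rect(O,.036))
T=pickle.load(open('top2.pkl','rb'))
h=cv2.cvtColor(T['color'],cv2.COLOR_RGB2HSV)
m=((h[...,0]>12)&(h[...,0]<30)&(h[...,1]>70)&(h[...,2]>110)).astype(np.uint8); 
n,l,st,ce=cv2.connectedComponentsWithStats(m)
for i in range(1,n):
    if 240<ce[i][0]<282 and 160<ce[i][1]<232 and st[i,4]>15: print('chip',st[i],onz(T,*ce[i],.048).round(3))
```

```text
blade (array([ 111,  106,  119,   18, 1982], dtype=int32), array([169.8, 114.1]), ((488.47637939453125, -254.52554321289062), (130.05699157714844, 18.382888793945312), 10.655508995056152), [[422.8999938964844, -257.5], [426.29998779296875, -275.6000061035156], [554.0999755859375, -251.5], [550.7000122070312, -233.5]])
handle (array([ 158,  124,   34,   66, 1986], dtype=int32), array([174.8, 155.7]), ((500.07659912109375, -300.720458984375), (35.05534744262695, 74.67232513427734), 10.9176607131958), [[475.79998779296875, -267.3999938964844], [489.8999938964844, -340.70001220703125], [524.4000244140625, -334.1000061035156], [510.20001220703125, -260.70001220703125]])
chip [247 169  11  12  89] [0.619 0.042 0.048]
chip [268 170  10  12  85] [ 0.618 -0.022  0.048]
chip [258 181  10  12  89] [0.581 0.007 0.048]
chip [266 194  10  12  89] [ 0.541 -0.018  0.048]
chip [248 196   9  12  88] [0.536 0.041 0.048]
```

```bash
cat >> h.py <<'E'
from scipy.spatial.transform import Rotation as Ro
def rows(pts,Rs,jaw):
    "rounded tool-axis rows through a list of poses (mm)"
    out=[]; p,R=np.array(pts[0],float),Rs[0]
    for q,S in zip(pts[1:],Rs[1:]):
        d=np.round(R.inv().apply(np.array(q)-p)*2)/2; w=(R.inv()*S).as_rotvec().round(3)
        out.append([*map(float,d),*map(float,w),jaw]); p=p+R.apply(d); R=R*Ro.from_rotvec(w)
    for i in range(0,len(out),5): print(out[i:i+5])
    print('end',p.round(1),R.as_euler('xyz').round(3)); return out
E
python3 - <<'E'
from h import *
import pickle
c=pickle.load(open('wrist2.pkl','rb'))
for u,v in((72,150),(0,110),(20,190),(245,288),(290,180)): print('blue/brush',onz(c,u/.89,v/.89,.02).round(3))
s=read_state(); p0=s['tcp_pos']*1000 if isinstance(s['tcp_pos'],np.ndarray) else np.array(s['tcp_pos'])*1000
R0=Ro.from_euler('xyz',s['tcp_rot'])
G=np.array([498.8,-308.7,28]); R1=R0*Ro.from_rotvec([0,.785,0]); tz=R1.as_matrix()[:,2]; print('tz',tz)
pt=G+19*tz
n=10; pre=pt+[0,0,80]
P=[p0]+[p0+(pre-p0)*i/n for i in range(1,n+1)]; Rs=[R0]+[R0*Ro.from_rotvec([0,.785*i/n,0]) for i in range(1,n+1)]
P+= [pre-[0,0,16*i] for i in range(1,6)]; Rs+=[R1]*5
rows(P,Rs,1)
E
```

```text
blue/brush [ 0.387 -0.339  0.02 ]
blue/brush [ 0.289 -0.303  0.02 ]
blue/brush [ 0.316 -0.411  0.02 ]
blue/brush [ 0.659 -0.508  0.02 ]
blue/brush [ 0.685 -0.325  0.02 ]
tz [-0.13073416  0.69361686 -0.70838142]
[[0.5, -9.5, 15.5, 0.0, 0.078, -0.0, 1], [-1.0, -9.0, 15.5, 0.0, 0.079, -0.0, 1], [-2.0, -9.5, 15.0, -0.0, 0.078, 0.0, 1], [-3.0, -9.0, 15.0, 0.0, 0.079, 0.0, 1], [-4.5, -9.5, 15.0, 0.0, 0.078, -0.0, 1]]
[[-5.5, -9.0, 14.5, -0.0, 0.079, 0.0, 1], [-6.5, -9.5, 13.5, 0.0, 0.078, 0.0, 1], [-8.0, -9.5, 13.5, -0.0, 0.079, 0.0, 1], [-8.5, -9.0, 12.5, -0.0, 0.079, 0.0, 1], [-10.0, -9.5, 12.0, -0.0, 0.078, 0.0, 1]]
[[-11.0, 0.0, 11.5, 0.0, 0.0, 0.0, 1], [-11.5, 0.0, 11.5, 0.0, 0.0, 0.0, 1], [-11.5, 0.0, 11.0, 0.0, 0.0, 0.0, 1], [-11.0, 0.0, 11.5, 0.0, 0.0, 0.0, 1], [-11.5, 0.0, 11.5, 0.0, 0.0, 0.0, 1]]
end [ 496.1 -295.5   14.3] [-3.141 -0.784  1.756]
```

move_arm(steps=[0.5,-9.5,15.5,0,0.078,0,1,-1,-9,15.5,0,0.079,0,1,-2,-9.5,15,0,0.078,0,1,-3,-9,15,0,0.079,0,1,-4.5,-9.5,15,0,0.078,0,1])

```text
time: 10.3
tcp_pos: [0.5445, -0.2837, 0.1716]
tcp_rot: [3.14, -0.394, 1.761]
contact_force: [-0.4, 0.5, 0.5]
finger_gap: 0.0855
grasp_force: 0.0
```

move_arm(steps=[-5.5,-9,14.5,0,0.079,0,1,-6.5,-9.5,13.5,0,0.078,0,1,-8,-9.5,13.5,0,0.079,0,1,-8.5,-9,12.5,0,0.079,0,1,-10,-9.5,12,0,0.078,0,1])

```text
time: 10.8
tcp_pos: [0.4984, -0.291, 0.0944]
tcp_rot: [3.14, -0.787, 1.762]
contact_force: [0.8, -0.4, 0.6]
finger_gap: 0.0854
grasp_force: 0.0
```

Run:
```python
from h import *
s=read_state(); print(s['tcp_pos'],s['tcp_rot'],s['q'])
c=camera('wrist'); save(c,'w3')
```

```text
[ 0.49842809 -0.29102866  0.09443787] [ 3.14040481 -0.78701167  1.76160261] [-0.85982379  0.91192637  1.10180028  0.37345686  1.82571112 -1.08787618]
```

View pics/w3.png

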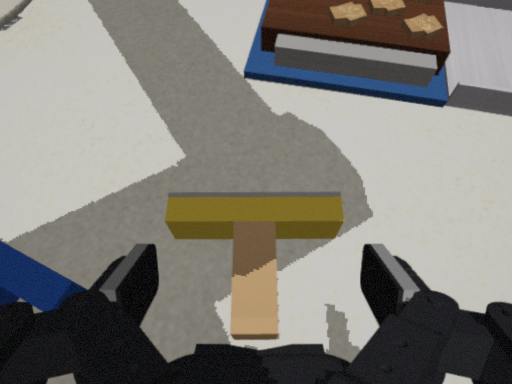

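The handle at (254,280) lies midway between the open fingers, so I'll descend and grip.

move_arm(steps=[-14,0,8.5,0,0,0,1,-11.5,0,11.5,0,0,0,1,-11.5,0,11,0,0,0,1,-11,0,11.5,0,0,0,1,-11.5,0,11.5,0,0,0,1])

```text
time: 11.35
tcp_pos: [0.4995, -0.2942, 0.0134]
tcp_rot: [3.141, -0.784, 1.762]
contact_force: [-0.2, 0.8, 0.2]
finger_gap: 0.0856
grasp_force: 0.0
```

move_arm(steps=[0,0,0,0,0,0,1,0,0,0,0,0,0,0,0,0,0,0,0,0,0,0,0,0,0,0,0,0,0,0,0,0,0,0,0], newtons=80)

```text
time: 11.85
tcp_pos: [0.4993, -0.2949, 0.0149]
tcp_rot: [3.141, -0.784, 1.761]
contact_force: [2.8, -18.9, 28.3]
finger_gap: 0.0282
grasp_force: 43.6
```

move_arm(steps=[0,0,0,0,0,0,0,0,0,0,0,0,0,0,0,0,0,0,0,0,0,0,0,0,0,0,0,0,0,0,0,0,0,0,0])

```text
time: 12.35
tcp_pos: [0.4994, -0.2952, 0.0152]
tcp_rot: [3.141, -0.784, 1.761]
contact_force: [0.3, -3.3, 7.0]
finger_gap: 0.027
grasp_force: 78.3
```

Run:
```python
from h import *
s=read_state(); p=np.array(s['tcp_pos'])*1000; R=Ro.from_euler('xyz',s['tcp_rot'])
G=p-19*R.as_matrix()[:,2]; print(G)
P=[p];Rs=[R]
for i in range(1,6): P.append(p+[0,12*i,16*i]); Rs.append(R)
G2=G+[0,60,80]
for i in range(1,16):
    S=R*Ro.from_rotvec([0,-1.571*i/15,0]); Rs.append(S); P.append(G2+19*S.as_matrix()[:,2])
E=P[-1]
dz=G2[2]-70-8
for i in range(1,6): P.append(E-[0,0,dz*i/5]); Rs.append(Rs[-1])
rows(P,Rs,0)
```

```text
[ 501.90509837 -308.35883257   28.65629015]
[[19.5, 2.5, -3.0, 0.0, 0.0, 0.0, 0], [20.0, 2.0, -3.0, 0.0, 0.0, 0.0, 0], [19.5, 2.5, -3.0, 0.0, 0.0, 0.0, 0], [19.5, 2.0, -3.0, 0.0, 0.0, 0.0, 0], [19.5, 2.5, -3.0, 0.0, 0.0, 0.0, 0]]
[[-2.0, -0.0, -0.0, -0.0, -0.105, 0.0, 0], [-2.0, -0.0, -0.5, 0.0, -0.104, 0.0, 0], [-2.0, -0.0, 0.0, 0.0, -0.105, 0.0, 0], [-1.5, -0.0, -0.0, -0.0, -0.105, 0.0, 0], [-2.0, -0.0, -0.0, -0.0, -0.105, 0.0, 0]]
[[-2.0, -0.0, -0.0, -0.0, -0.104, -0.0, 0], [-2.0, -0.0, -0.5, 0.0, -0.105, 0.0, 0], [-2.0, -0.0, 0.0, 0.0, -0.105, -0.0, 0], [-2.0, -0.0, 0.0, 0.0, -0.105, 0.0, 0], [-2.0, -0.0, -0.0, -0.0, -0.104, -0.0, 0]]
[[-2.0, -0.0, -0.0, -0.0, -0.105, 0.0, 0], [-2.0, -0.0, -0.0, -0.0, -0.105, -0.0, 0], [-2.0, -0.0, -0.5, -0.0, -0.105, -0.0, 0], [-2.0, -0.0, 0.0, -0.0, -0.104, -0.0, 0], [-2.0, -0.0, 0.0, -0.0, -0.105, -0.0, 0]]
[[4.5, -0.0, 4.5, -0.0, -0.0, -0.0, 0], [4.0, -0.0, 4.0, -0.0, -0.0, -0.0, 0], [4.5, -0.0, 4.5, -0.0, -0.0, -0.0, 0], [4.5, -0.0, 4.5, -0.0, -0.0, -0.0, 0], [4.0, -0.0, 4.0, -0.0, -0.0, -0.0, 0]]
end [ 504.6 -261.5   64.8] [3.141 0.787 1.76 ]
```

move_arm(steps=[19.5,2.5,-3,0,0,0,0,20,2,-3,0,0,0,0,19.5,2.5,-3,0,0,0,0,19.5,2,-3,0,0,0,0,19.5,2.5,-3,0,0,0,0])

```text
time: 12.85
tcp_pos: [0.4994, -0.2338, 0.0957]
tcp_rot: [3.141, -0.785, 1.761]
contact_force: [0.2, 1.0, -2.2]
finger_gap: 0.0264
grasp_force: 78.6
```

move_arm(steps=[-2,0,0,0,-0.105,0,0,-2,0,0,0,-0.105,0,0,-2,0,0,0,-0.105,0,0,-2,0,0,0,-0.105,0,0,-2,0,0,0,-0.105,0,0])

```text
time: 13.35
tcp_pos: [0.5011, -0.2426, 0.09]
tcp_rot: [3.14, -0.255, 1.761]
contact_force: [0.4, -0.1, -4.0]
finger_gap: 0.0263
grasp_force: 78.7
```

move_arm(steps=[-2,0,0,0,-0.105,0,0,-2,0,0,0,-0.105,0,0,-2,0,0,0,-0.105,0,0,-2,0,0,0,-0.105,0,0,-2,0,0,0,-0.105,0,0])

```text
time: 13.85
tcp_pos: [0.5029, -0.2519, 0.0897]
tcp_rot: [3.139, 0.269, 1.76]
contact_force: [-1.0, -1.4, -3.0]
finger_gap: 0.0265
grasp_force: 78.8
```

move_arm(steps=[-2,0,0,0,-0.105,0,0,-2,0,0,0,-0.105,0,0,-2,0,0,0,-0.105,0,0,-2,0,0,0,-0.105,0,0,-2,0,0,0,-0.105,0,0])

```text
time: 14.35
tcp_pos: [0.503, -0.2596, 0.0944]
tcp_rot: [-3.134, 0.737, 1.754]
contact_force: [38.7, -35.3, 37.1]
finger_gap: 0.0262
grasp_force: 79.3
```

Run:
```python
from h import *
import pickle
s=read_state(); print(s['tcp_pos'],s['tcp_rot'],s['q'])
c=camera('wrist'); pickle.dump(c,open('w4.pkl','wb')); d=camera('scene'); pickle.dump(d,open('s4.pkl','wb'))
a=cv2.resize(d['color'][90:240,90:290],(400,300),interpolation=cv2.INTER_CUBIC)
b=cv2.resize(c['color'],(400,300)); cv2.imwrite('pics/p4.png',np.hstack([a,b])[:,:,::-1])
```

```text
[ 0.50304068 -0.25963708  0.09442143] [-3.13430133  0.73722211  1.75406726] [-0.17115235  0.60505332  1.94043469 -1.22472732  0.73806478  0.65906684]
```

View pics/p4.png

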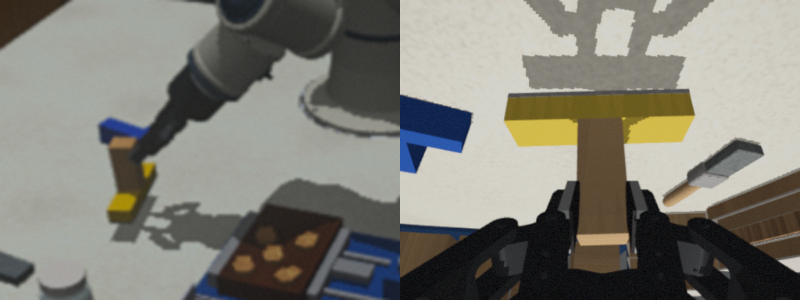

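The scene half shows the scraper upright in the grip, with the handle vertical and the blade down at (135,195). Joint 4 is at its limit. Turning the tool about the vertical towards radial will relieve it.

Run:
```python
from h import *
s=read_state(); p=np.array(s['tcp_pos'])*1000; R=Ro.from_euler('xyz',s['tcp_rot'])
G=p-19*R.as_matrix()[:,2]; print(G)
Rs=[R,R*Ro.from_rotvec([0,.05,0])]
T=Ro.from_euler('xyz',[3.1416,.785,1.76])
for i in range(1,6): Rs.append(Ro.from_euler('z',.1*i)*Rs[1])
for i in range(1,5): Rs.append(Ro.from_euler('xyz',[3.1416,.687+(.785-.687)*i/4,2.26]))
P=[G+19*S.as_matrix()[:,2] for S in Rs]; P[0]=p
r=rows(P,Rs,0)
```

```text
[ 499.21266681 -245.00195396  106.15755721]
[[1.0, 0.0, -0.0, -0.0, 0.05, -0.0, 0], [-0.0, 1.0, -0.0, -0.063, -0.001, -0.078, 0], [-0.0, 1.5, -0.0, -0.063, -0.001, -0.077, 0], [0.0, 1.0, -0.0, -0.063, -0.001, -0.078, 0], [0.0, 1.5, -0.0, -0.063, -0.001, -0.077, 0]]
[[0.0, 1.0, -0.0, -0.064, -0.001, -0.078, 0], [-0.5, 0.5, -0.0, -0.014, -0.028, -0.003, 0], [-0.5, -0.0, -0.0, -0.0, -0.025, -0.0, 0], [-0.5, -0.0, -0.0, -0.0, -0.024, -0.0, 0], [-0.5, -0.0, -0.0, -0.0, -0.025, -0.0, 0]]
end [ 508.1 -255.5   92.6] [-3.141  0.785  2.26 ]
```

move_arm(steps=[1,0,0,0,0.05,0,0,0,1,0,-0.063,-0.001,-0.078,0,0,1.5,0,-0.063,-0.001,-0.078,0,0,1,0,-0.063,-0.001,-0.078,0,0,1.5,0,-0.063,-0.001,-0.078,0])

```text
time: 14.95
tcp_pos: [0.5244, -0.2532, 0.121]
tcp_rot: [-3.107, 0.637, 2.169]
contact_force: [0.9, 0.1, -3.1]
finger_gap: 0.0259
grasp_force: 80.0
```

```bash
python3 -c "
from h import *
s=read_state(); print(s['tcp_pos'],s['tcp_rot'],s['q'],s['contact_force'])"
```

```text
[ 0.5244179  -0.25322408  0.1210291 ] [-3.10678915  0.6371111   2.16909668] [-0.30535526  0.47158881  2.00762717 -1.22418924  0.43363852  0.19332897] [ 0.90154501  0.13628521 -3.05430263]
```

```bash
cat > kin.py <<'E'
from h import *
from scipy.optimize import least_squares
D=[([1.159,.494,1.345,0,1.302,-.096],[.194,.594,.2030],[-3.1404,0,2.826]),
([-.53129,.50084,1.20549,.00036,1.43334,-.72228],[.59256,-.27894,.24834],[3.1399,.001,1.76173]),
([-.85982,.91193,1.1018,.37346,1.82571,-1.08788],[.49843,-.29103,.09444],[3.1404,-.78701,1.7616]),
([-.17115,.60505,1.94043,-1.22473,.73806,.65907],[.50304,-.25964,.09442],[-3.1343,.73722,1.75407]),
([-.30536,.47159,2.00763,-1.22419,.43364,.19333],[.52442,-.25322,.12103],[-3.10679,.63711,2.1691])]
def fk(q,k):
    a,h,L1,L2,e,d,s4,s6,c=k
    A=Ro.from_euler('z',q[0]); B=A*Ro.from_euler('y',q[1]); C=B*Ro.from_euler('y',q[2])
    W=C*Ro.from_euler('z',s4*q[3])*Ro.from_euler('y',q[4])
    return A.apply([a,0,h])+B.apply([0,0,L1])+C.apply([e,0,L2])+W.apply([0,0,d]), W*Ro.from_euler('z',s6*q[5]+c)
def fit():
    best=None
    for s4 in(1,-1):
        for s6 in(1,-1):
            for c in (-np.pi/2,np.pi/2):
                f=lambda k:np.concatenate([np.r_[fk(q,[*k,s4,s6,c])[0]-p,.1*(Ro.from_euler('xyz',r).inv()*fk(q,[*k,s4,s6,c])[1]).as_rotvec()] for q,p,r in D])
                s=least_squares(f,[.05,.35,.45,.45,0,.25])
                if best is None or s.cost<best[0]: best=(s.cost,[*s.x,s4,s6,c],np.abs(s.fun).max())
    return best
LO=np.array([-2.91,-.82,.22,-1.22,.12,-3.08]);HI=np.array([2.91,2.16,2.67,4.37,2.79,3.08])
def ik(k,p,R,q0):
    f=lambda q:np.r_[(fk(q,k)[0]-p)*5,(R.inv()*fk(q,k)[1]).as_rotvec()]
    s=least_squares(f,np.clip(q0,LO+.02,HI-.02),bounds=(LO,HI)); return s.x,np.abs(s.fun).max()
E
python3 - <<'E'
from kin import *
b=fit(); print(b[0],np.round(b[1],4),b[2]); k=b[1]
s=read_state(); q0=np.array(s['q'])
# candidates: grasp height .076..0.1, yaw psi of scraper, tilt .785
for x,y in((.5,-.25),(.58,-.22),(.62,-.2),(.62,-.25),(.68,-.25)):
    for yaw in(1.5,1.76,2.1,2.4,2.7):
        R=Ro.from_euler('xyz',[np.pi,.785,yaw]); p=np.array([x,y,.08])+.019*R.as_matrix()[:,2]
        q,e=ik(k,p,R,q0); print(x,y,yaw,'err%.3f'%e,q.round(2)) if e<.01 else None
E
```

```text
0.007848373974839536 [0.0655 0.2561 0.5098 0.3544 0.1027 0.3106 1.     1.     1.5708] 0.057207379892702304
0.5 -0.25 1.5 err0.000 [-0.09  0.73  1.82 -1.07  0.94  0.8 ]
0.58 -0.22 1.5 err0.000 [-0.02  0.79  1.6  -0.95  1.05  0.67]
0.58 -0.22 1.76 err0.000 [-0.03  0.74  1.75 -1.16  0.85  0.68]
0.62 -0.2 1.5 err0.000 [ 0.01  0.83  1.48 -0.9   1.12  0.61]
0.62 -0.2 1.76 err0.000 [ 0.    0.78  1.64 -1.08  0.91  0.6 ]
0.62 -0.25 1.5 err0.000 [-0.07  0.83  1.47 -0.93  1.08  0.57]
0.62 -0.25 1.76 err0.000 [-0.08  0.78  1.63 -1.12  0.86  0.56]
0.68 -0.25 1.5 err0.000 [-0.06  0.9   1.28 -0.88  1.16  0.46]
0.68 -0.25 1.76 err0.000 [-0.07  0.84  1.45 -1.03  0.92  0.42]
```

Run:
```python
from kin import *
b=fit(); k=b[1]
for q,p,r in D:
    P,R=fk(q,k); print((P-p).round(3),(Ro.from_euler('xyz',r).inv()*R).as_rotvec().round(3))
for s4 in(1,-1):
  for s6 in (1,-1):
    print(s4,s6,[(Ro.from_euler('xyz',r).inv()*fk(q,[0,0,0,0,0,0,s4,s6,np.pi/2])[1]).magnitude().round(2) for q,p,r in D])
```

```text
[ 0.055 -0.024 -0.002] [-0.002 -0.     0.   ]
[-0.034 -0.049 -0.005] [ 0. -0. -0.]
[-0.054 -0.057  0.01 ] [ 0.  0. -0.]
[-0.005 -0.026  0.   ] [-0. -0.  0.]
[-0.015 -0.036 -0.003] [0. 0. 0.]Traceback (most recent call last):
  File "<stdin>", line 7, in <module>
AttributeError: 'float' object has no attribute 'round'
```

```bash
sed -i 's/a,h,L1,L2,e,d,s4,s6,c=k/a,h,L1,L2,e,d,b,s4,s6,c=k/; s/\[e,0,L2\]/[e,b,L2]/; s/,0,.25\])/,0,.25,0])/' kin.py
python3 - <<'E'
from kin import *
b=fit(); print(b[0],np.round(b[1],4),b[2]); k=b[1]
q0=np.array(read_state()['q'])
for x,y in((.5,-.25),(.55,-.25),(.6,-.22)):
    for yaw in(1.0,1.25,1.5,1.76):
        R=Ro.from_euler('xyz',[np.pi,.785,yaw]); p=np.array([x,y,.08])+.019*R.as_matrix()[:,2]
        q,e=ik(k,p,R,q0); print(x,y,yaw,'err%.3f'%e,q.round(2))
E
```

```text
2.742812773206218e-07 [-0.      0.2561  0.597   0.384   0.1178  0.363   0.0597  1.      1.
  1.5708] 0.0004233726660614334
0.5 -0.25 1.0 err0.000 [-0.17  0.8   1.52 -0.74  1.29  0.79]
0.5 -0.25 1.25 err0.000 [-0.14  0.76  1.67 -0.89  1.11  0.76]
0.5 -0.25 1.5 err0.000 [-0.13  0.72  1.82 -1.09  0.92  0.78]
0.5 -0.25 1.76 err0.052 [-0.16  0.67  1.91 -1.22  0.76  0.68]
0.55 -0.25 1.0 err0.000 [-0.15  0.85  1.38 -0.72  1.36  0.74]
0.55 -0.25 1.25 err0.000 [-0.13  0.8   1.53 -0.85  1.17  0.69]
0.55 -0.25 1.5 err0.000 [-0.12  0.75  1.69 -1.02  0.97  0.68]
0.55 -0.25 1.76 err0.020 [-0.14  0.7   1.83 -1.22  0.78  0.66]
0.6 -0.22 1.0 err0.000 [-0.1   0.9   1.23 -0.69  1.46  0.71]
0.6 -0.22 1.25 err0.000 [-0.07  0.84  1.4  -0.8   1.26  0.65]
0.6 -0.22 1.5 err0.000 [-0.06  0.79  1.56 -0.95  1.06  0.61]
0.6 -0.22 1.76 err0.000 [-0.07  0.74  1.72 -1.16  0.84  0.63]
```

```bash
cat >> kin.py <<'E'
K=fit()[1]
def jpath(q0,q1,n,jaw):
    Q=[np.array(q0)+(np.array(q1)-q0)*i/n for i in range(n+1)]
    F=[fk(q,K) for q in Q]; return rows([f[0]*1000 for f in F],[f[1] for f in F],jaw)
E
python3 - <<'E'
from kin import *
q0=np.array(read_state()['q'])
R=Ro.from_euler('xyz',[np.pi,.785,1.3]); G=np.array([.55,-.25,.095]); p=G+.019*R.as_matrix()[:,2]
q,e=ik(K,p,R,q0); print(q.round(3),e)
jpath(q0,q,10,0)
rows([p*1000-[0,0,4*i] for i in range(6)],[R]*6,0)
E
```

```text
[-0.123  0.764  1.561 -0.872  1.15   0.66 ] 2.025638490277259e-09
[[-9.0, -1.0, 10.0, 0.054, -0.012, 0.07, 0], [-6.0, 0.5, 8.5, 0.054, -0.012, 0.07, 0], [-4.5, 1.5, 7.5, 0.053, -0.012, 0.069, 0], [-1.5, 2.0, 6.0, 0.054, -0.012, 0.069, 0], [0.5, 2.0, 5.0, 0.052, -0.012, 0.067, 0]]
[[2.5, 1.5, 3.0, 0.053, -0.013, 0.067, 0], [5.0, 1.0, 1.5, 0.053, -0.014, 0.065, 0], [6.5, -0.0, 0.0, 0.053, -0.014, 0.063, 0], [8.5, -1.5, -1.0, 0.052, -0.014, 0.062, 0], [9.5, -3.0, -2.5, 0.053, -0.016, 0.06, 0]]
end [ 546.2 -263.    81.5] [-3.141  0.785  1.3  ]
[[3.0, -0.0, 3.0, 0.0, 0.0, 0.0, 0], [2.5, 0.0, 2.5, 0.0, 0.0, 0.0, 0], [3.0, 0.0, 3.0, 0.0, 0.0, 0.0, 0], [3.0, 0.0, 3.0, 0.0, 0.0, 0.0, 0], [2.5, 0.0, 2.5, 0.0, 0.0, 0.0, 0]]
end [ 546.4 -262.9   61.8] [3.142 0.785 1.3  ]
```

move_arm(steps=[-9,-1,10,0.054,-0.012,0.07,0,-6,0.5,8.5,0.054,-0.012,0.07,0,-4.5,1.5,7.5,0.053,-0.012,0.069,0,-1.5,2,6,0.054,-0.012,0.069,0,0.5,2,5,0.052,-0.012,0.067,0])

```text
time: 15.45
tcp_pos: [0.5455, -0.2876, 0.1034]
tcp_rot: [-3.113, 0.708, 1.722]
contact_force: [-0.3, 0.4, -2.3]
finger_gap: 0.0265
grasp_force: 80.0
```

move_arm(steps=[2.5,1.5,3,0.053,-0.013,0.067,0,5,1,1.5,0.053,-0.014,0.065,0,6.5,0,0,0.053,-0.014,0.063,0,8.5,-1.5,-1,0.052,-0.014,0.062,0,9.5,-3,-2.5,0.053,-0.016,0.06,0])

```text
time: 15.95
tcp_pos: [0.5458, -0.2634, 0.0806]
tcp_rot: [-3.139, 0.782, 1.293]
contact_force: [-0.4, -1.0, -2.6]
finger_gap: 0.0263
grasp_force: 79.9
```

Run:
```python
from kin import *
s=read_state(); q=np.array(s['q']); print(s['tcp_pos'],s['tcp_rot'],q.round(3),s['contact_force'])
p,R=fk(q,K); 
T=Ro.from_euler('xyz',[np.pi,.785,1.3]); print((R.inv()*T).as_rotvec().round(3), (np.array([.5462,-.263,.0815])-p).round(4), R.inv().apply(np.array([.5462,-.263,.0815])-p).round(4))
```

```text
[ 0.5458117  -0.26338756  0.08055598] [-3.13916482  0.78228353  1.29321711] [-0.125  0.766  1.556 -0.865  1.154  0.659] [-0.36877464 -0.95259865 -2.60712043]
[-0.007 -0.003 -0.005] [0.0004 0.0003 0.001 ] [-0.0004  0.0003 -0.001 ]
```

move_arm(steps=[3,0,3,0,0,0,0,3,0,3,0,0,0,0,3,0,3,0,0,0,0,3,0,3,0,0,0,0,2,0,2,0,0,0,0])

```text
time: 16.45
tcp_pos: [0.544, -0.263, 0.0599]
tcp_rot: [-3.139, 0.783, 1.292]
contact_force: [-12.4, 12.7, 25.6]
finger_gap: 0.0264
grasp_force: 81.9
```

move_arm(steps=[0.5,0,0.5,0,0,0,0,0.5,0,0.5,0,0,0,0,0.5,0,0.5,0,0,0,0,0.5,0,0.5,0,0,0,0,0,0,0,0,0,0,0])

```text
time: 16.95
tcp_pos: [0.5431, -0.2629, 0.0592]
tcp_rot: [-3.138, 0.786, 1.292]
contact_force: [-14.4, 16.8, 34.5]
finger_gap: 0.0263
grasp_force: 82.5
```

move_arm(steps=[-0.5,0,-0.5,0,0,0,0,-0.5,0,-0.5,0,0,0,0,0,0,0,0,0,0,0,0,0,0,0,0,0,0,0,0,0,0,0,0,0])

```text
time: 17.45
tcp_pos: [0.5438, -0.2629, 0.0597]
tcp_rot: [-3.139, 0.784, 1.292]
contact_force: [-10.1, 10.7, 20.4]
finger_gap: 0.0263
grasp_force: 81.5
```

Run:
```python
from h import *
c=camera('wrist'); d=camera('scene')
a=cv2.resize(d['color'][130:255,90:256],(400,300),interpolation=cv2.INTER_CUBIC)
b=cv2.resize(c['color'],(400,300)); cv2.imwrite('pics/p5.png',np.hstack([a,b])[:,:,::-1])
```

```text
(no output)
```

View pics/p5.png

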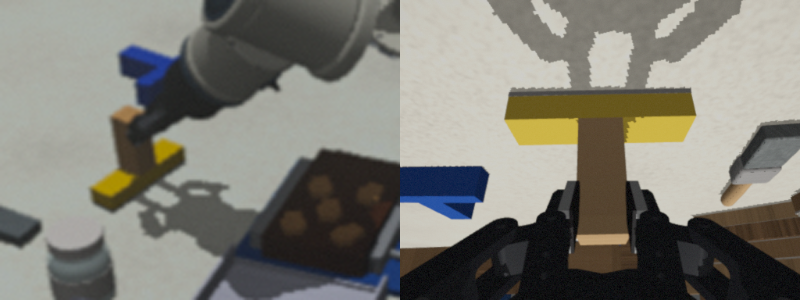

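The scraper stands on its blade on the bench at (138,175), clear of everything. I'll ease the load, open the fingers and back out along the tool axis.

move_arm(steps=[-0.5,0,-0.5,0,0,0,0,0,0,0,0,0,0,0,0,0,0,0,0,0,1,0,0,0,0,0,0,1,0,0,0,0,0,0,1])

```text
time: 18.05
tcp_pos: [0.5451, -0.2628, 0.0589]
tcp_rot: [-3.141, 0.782, 1.291]
contact_force: [0.8, -0.4, 0.4]
finger_gap: 0.0688
grasp_force: 0.0
```

move_arm(steps=[0,0,0,0,0,0,1,0,0,-15,0,0,0,1,0,0,-25,0,0,0,1,0,0,-35,0,0,0,1,0,0,-40,0,0,0,1])

```text
time: 18.55
tcp_pos: [0.5673, -0.1834, 0.1415]
tcp_rot: [-3.139, 0.782, 1.292]
contact_force: [0.8, 0.3, -1.0]
finger_gap: 0.0855
grasp_force: 0.0
```

Run:
```python
from kin import *
import pickle
s=read_state(); q0=np.array(s['q']); print(s['tcp_pos'],s['tcp_rot'],q0.round(3))
t=camera('top'); w=camera('wrist'); pickle.dump(t,open('t6.pkl','wb')); pickle.dump(w,open('w6.pkl','wb'))
for n,c in(('top',t),('wrist',w)):
    h=cv2.cvtColor(c['color'],cv2.COLOR_RGB2HSV); m=cv2.inRange(h,(22,130,60),(35,255,255))
    k,l,st,ce=cv2.connectedComponentsWithStats(m)
    for i in range(1,k):
        if st[i,4]>100:
            ys,xs=np.nonzero(l==i); P=np.array([onz(c,x,y,.024)[:2] for x,y in zip(xs,ys)])*1000
            r=cv2.minAreaRect(P.astype(np.float32)); print(n,'yellow',st[i],np.round(r[0],1),np.round(r[1],1),r[2])
    m=cv2.inRange(h,(8,80,60),(21,255,255)); k,l,st,ce=cv2.connectedComponentsWithStats(m)
    for i in range(1,k):
        if st[i,4]>40 and n=='top' and ce[i][0]>300 and ce[i][0]<400 and 180<ce[i][1]<240: print(n,'handle',st[i],onz(c,*ce[i],.1).round(4))
b=cv2.resize(w['color'],(400,300)); a=cv2.resize(t['color'][140:260,250:410],(400,300),interpolation=cv2.INTER_CUBIC)
cv2.imwrite('pics/p6.png',np.hstack([a,b])[:,:,::-1])
```

```text
[ 0.56730939 -0.18342788  0.14153479] [-3.13880195  0.78171987  1.29189672] [ 0.004  0.703  1.46  -0.768  1.337  0.611]
top yellow [342 179  15  16 160] [ 581.7 -266. ] [35.9 51.2] 73.92122650146484
top yellow [335 201  16  19 196] [ 509.3 -245. ] [35.7 54.1] 71.74109649658203
top handle [344 193  15  12 138] [ 0.5431 -0.2535  0.1   ]
wrist yellow [ 180  110  147   41 4907] [ 546.4 -249.2] [ 55.9 129.1] 73.72947692871094
```

View pics/p6.png

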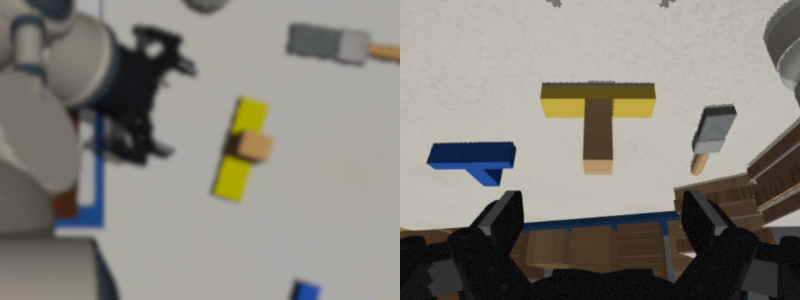

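The scraper stands freely, blade line at crop (240,150) and handle top at (255,147). Next I'll take the handle from straight above.

Run:
```python
from kin import *
q0=np.array(read_state()['q'])
R=Ro.from_euler('xyz',[np.pi,0,1.29]); p=np.array([.5450,-.2550,.190])
up=fk(q0,K); 
q,e=ik(K,p,R,q0); print(q.round(3),e)
jpath(q0,q,10,1)
F=[fk(q0+(q-q0)*i/10,K)[0][2].round(3) for i in range(11)]; print(F)
```

```text
[-0.537  0.474  1.422 -0.     1.246 -0.256] 5.515032874825465e-12
[[-7.0, -9.0, 11.0, 0.051, 0.076, -0.012, 1], [-7.0, -6.5, 8.5, 0.039, 0.079, -0.009, 1], [-7.0, -5.0, 5.5, 0.029, 0.083, -0.009, 1], [-7.0, -3.5, 3.0, 0.017, 0.083, -0.007, 1], [-7.0, -1.0, 0.5, 0.005, 0.084, -0.006, 1]]
[[-7.0, 0.0, -3.0, -0.006, 0.082, -0.006, 1], [-7.5, 2.0, -5.5, -0.017, 0.079, -0.005, 1], [-7.5, 4.0, -8.0, -0.028, 0.076, -0.006, 1], [-8.5, 5.0, -11.0, -0.039, 0.071, -0.006, 1], [-8.5, 7.5, -13.0, -0.048, 0.065, -0.007, 1]]
end [ 545.2 -254.9  189.9] [ 3.141 -0.     1.29 ]
[np.float64(0.144), np.float64(0.141), np.float64(0.14), np.float64(0.139), np.float64(0.141), np.float64(0.144), np.float64(0.149), np.float64(0.156), np.float64(0.165), np.float64(0.176), np.float64(0.19)]
```

move_arm(steps=[-7,-9,11,0.051,0.076,-0.012,1,-7,-6.5,8.5,0.039,0.079,-0.009,1,-7,-5,5.5,0.029,0.083,-0.009,1,-7,-3.5,3,0.017,0.083,-0.007,1,-7,-1,0.5,0.005,0.084,-0.006,1])

```text
time: 19.15
tcp_pos: [0.5297, -0.2215, 0.1406]
tcp_rot: [-2.994, 0.372, 1.295]
contact_force: [-0.2, 0.7, -0.6]
finger_gap: 0.0854
grasp_force: 0.0
```

move_arm(steps=[-7,0,-3,-0.006,0.082,-0.006,1,-7.5,2,-5.5,-0.017,0.079,-0.005,1,-7.5,4,-8,-0.028,0.076,-0.006,1,-8.5,5,-11,-0.039,0.071,-0.006,1,-8.5,7.5,-13,-0.048,0.065,-0.007,1])

```text
time: 19.65
tcp_pos: [0.5425, -0.2583, 0.187]
tcp_rot: [-3.138, -0.001, 1.287]
contact_force: [-0.9, 0.3, 0.0]
finger_gap: 0.0849
grasp_force: 0.0
```

Run:
```python
from kin import *
s=read_state(); q0=np.array(s['q']); p,R=fk(q0,K); print(p,s['tcp_rot'])
T=Ro.from_euler('xyz',[np.pi,0,1.29])
print('turn',(R.inv()*T).as_rotvec().round(3),'shift to pre',R.inv().apply(np.array([.545,-.255,.19])-p).round(4)*1000)
w=camera('wrist'); h=cv2.cvtColor(w['color'],cv2.COLOR_RGB2HSV)
m=cv2.inRange(h,(22,130,60),(35,255,255)); k,l,st,ce=cv2.connectedComponentsWithStats(m)
for i in range(1,k):
    if st[i,4]>100:
        ys,xs=np.nonzero(l==i); P=np.array([onz(w,x,y,.024)[:2] for x,y in zip(xs,ys)])*1000
        r=cv2.minAreaRect(P.astype(np.float32)); print('yellow',st[i],np.round(r[0],1),np.round(r[1],1),r[2])
m=cv2.inRange(h,(8,80,120),(21,255,255)); k,l,st,ce=cv2.connectedComponentsWithStats(m)
for i in range(1,k):
    if st[i,4]>150: print('or',st[i],onz(w,*ce[i],.1).round(4))
```

```text
[ 0.54235922 -0.25809723  0.18688444] [-3.13778756e+00 -7.69735041e-04  1.28746488e+00]
turn [-0.004 -0.001 -0.003] shift to pre [ 3.7  1.7 -3.1]
yellow [ 195  143  132   38 3563] [ 544.  -257.5] [ 37.3 129.1] 73.74805450439453
```

move_arm(steps=[2,1.5,0,-0.004,0,0,1,0,0,35,0,0,0,1,0,0,35,0,0,0,1,0,0,35,0,0,0,1,0,0,30,0,0,0,1])

```text
time: 20.2
tcp_pos: [0.5434, -0.255, 0.0489]
tcp_rot: [-3.137, 0.003, 1.288]
contact_force: [0.3, -0.3, 0.6]
finger_gap: 0.0852
grasp_force: 0.0
```

move_arm(steps=[0,0,0,0,0,0,1,0,0,0,0,0,0,0,0,0,0,0,0,0,0,0,0,0,0,0,0,0,0,0,0,0,0,0,0], newtons=60)

```text
time: 20.7
tcp_pos: [0.5445, -0.257, 0.0525]
tcp_rot: [-3.141, 0.003, 1.287]
contact_force: [-11.3, 2.9, 20.2]
finger_gap: 0.0287
grasp_force: 63.6
```

move_arm(steps=[0,0,0,0,0,0,0,0,0,0,0,0,0,0,0,0,0,0,0,0,0,0,0,0,0,0,0,0,0,0,0,0,0,0,0])

```text
time: 21.2
tcp_pos: [0.5444, -0.2571, 0.0525]
tcp_rot: [-3.141, 0.002, 1.287]
contact_force: [-3.4, 0.5, 9.4]
finger_gap: 0.0286
grasp_force: 61.3
```

move_arm(steps=[0,0,-15,0,0,0,0,0,0,-30,0,0,0,0,0,0,-35,0,0,0,0,0,0,-35,0,0,0,0,0,0,-25,0,0,0,0])

```text
time: 21.7
tcp_pos: [0.5447, -0.2569, 0.1941]
tcp_rot: [3.141, 0.003, 1.286]
contact_force: [0.4, 0.0, -3.1]
finger_gap: 0.029
grasp_force: 60.4
```

move_arm(steps=[0,0,0,0,0,0.129,0,0,0,0,0,0,0.129,0,0,0,0,0,0,0.129,0,0,0,0,0,0,0.129,0,0,0,0,0,0,0.129,0])

```text
time: 22.2
tcp_pos: [0.5442, -0.2566, 0.1917]
tcp_rot: [3.142, 0.003, 0.636]
contact_force: [-0.2, 0.2, -2.6]
finger_gap: 0.0286
grasp_force: 60.4
```

move_arm(steps=[0,0,0,0,0,0.129,0,0,0,0,0,0,0.129,0,0,0,0,0,0,0.129,0,0,0,0,0,0,0.129,0,0,0,0,0,0,0.129,0])

```text
time: 22.7
tcp_pos: [0.5442, -0.2566, 0.1917]
tcp_rot: [3.14, 0.002, -0.009]
contact_force: [0.5, 0.4, -3.0]
finger_gap: 0.0287
grasp_force: 60.4
```

Run:
```python
from kin import *
import pickle
s=read_state(); print(s['tcp_pos'],s['tcp_rot'],np.round(s['q'],3))
T=pickle.load(open('top2.pkl','rb')); b=T['color'].astype(int)
h=cv2.cvtColor(T['color'],cv2.COLOR_RGB2HSV)
for nm,c in(('top2',T),('top',camera('top'))):
    h=cv2.cvtColor(c['color'],cv2.COLOR_RGB2HSV); v=h[...,2].astype(int)
    m=((h[...,0]<20)|(h[...,0]>170))&(h[...,1]>90)
    m[:, :236]=0; m[:,285:]=0; m[:160]=0; m[235:]=0
    m=cv2.morphologyEx(m.astype(np.uint8),cv2.MORPH_CLOSE,np.ones((7,7)))
    ys,xs=np.nonzero(m)
    rows_=[np.nonzero(m[:,q])[0][[0,-1]] for q in range(246,276,3)]; print(nm,'rows',np.median(rows_,axis=0), 'cols',np.median([np.nonzero(m[r])[0][[0,-1]] for r in range(172,220,4)],axis=0))
    r0,r1=np.median(rows_,axis=0); c0,c1=np.median([np.nonzero(m[r])[0][[0,-1]] for r in range(172,220,4)],axis=0)
    print(onz(c,c0-.5,(r0+r1)/2,.04).round(4),onz(c,c1+.5,(r0+r1)/2,.04).round(4),onz(c,(c0+c1)/2,r0-.5,.04).round(4),onz(c,(c0+c1)/2,r1+.5,.04).round(4))
```

```text
[ 0.54419605 -0.25663295  0.19172111] [ 3.13987855e+00  2.08490526e-03 -8.84974053e-03] [-0.538  0.473  1.42  -0.003  1.25   1.042]
top2 rows [168. 225.] cols [243. 280.]
[0.5507 0.0705 0.04  ] [ 0.5514 -0.0483  0.04  ] [0.6423 0.0115 0.04  ] [0.4605 0.0106 0.04  ]
top rows [168. 225.] cols [243.5 280. ]
[0.5507 0.0689 0.04  ] [ 0.5514 -0.0483  0.04  ] [0.6423 0.0107 0.04  ] [0.4605 0.0098 0.04  ]
```

move_arm(steps=[-6,-27,0,0,0,0,0,-7,-27,0,0,0,0,0,-7,-27,0,0,0,0,0,-6,-27,0,0,0,0,0,-7,-27,0,0,0,0,0])

```text
time: 23.25
tcp_pos: [0.5114, -0.1206, 0.1915]
tcp_rot: [3.14, 0.002, -0.001]
contact_force: [0.7, 0.1, -2.7]
finger_gap: 0.029
grasp_force: 60.5
```

move_arm(steps=[-7,-27,0,0,0,0,0,-7,-27,0,0,0,0,0,-6,-27,0,0,0,0,0,-6,-26,0,0,0,0,0,-5,-25,0,0,0,0,0])

```text
time: 23.75
tcp_pos: [0.4807, 0.0116, 0.1915]
tcp_rot: [3.14, 0.002, -0.001]
contact_force: [0.5, -0.6, -2.5]
finger_gap: 0.0287
grasp_force: 60.5
```

move_arm(steps=[0,0,0,0,0,0,0,0,0,20,0,0,0,0,0,0,25,0,0,0,0,0,0,25,0,0,0,0,0,0,15,0,0,0,0])

```text
time: 24.25
tcp_pos: [0.4806, 0.0101, 0.1049]
tcp_rot: [3.14, 0.003, -0.001]
contact_force: [-0.2, -1.0, -2.7]
finger_gap: 0.0289
grasp_force: 60.6
```

Run:
```python
from h import *
s=read_state(); print(s['tcp_pos'],s['tcp_rot'],s['contact_force'])
c=camera('wrist'); d=camera('scene')
a=cv2.resize(d['color'][150:300,140:340],(400,300),interpolation=cv2.INTER_CUBIC)
b=cv2.resize(c['color'],(400,300)); cv2.imwrite('pics/p7.png',np.hstack([a,b])[:,:,::-1])
```

```text
[0.48062282 0.01006749 0.10486355] [ 3.14005289e+00  3.15304288e-03 -1.14800210e-03] [-0.2096676  -1.03096954 -2.7280388 ]
```

View pics/p7.png

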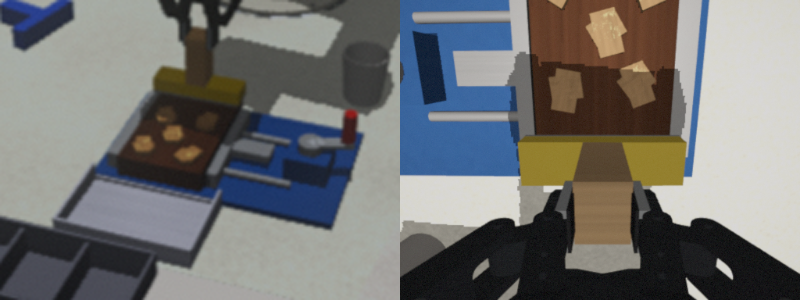

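The blade is behind all five chips and spans the block. I'll lower it to just above the wood.

move_arm(steps=[0,0,4,0,0,0,0,0,0,3,0,0,0,0,0,0,2,0,0,0,0,0,0,1,0,0,0,0,0,0,0,0,0,0,0])

```text
time: 24.85
tcp_pos: [0.4811, 0.0104, 0.0962]
tcp_rot: [3.14, 0.002, -0.003]
contact_force: [0.4, -0.3, -1.8]
finger_gap: 0.0284
grasp_force: 60.6
```

move_arm(steps=[0,0,1.5,0,0,0,0,4,0,0,0,0,0,0,6,0,0,0,0,0,0,8,0,0,0,0,0,0,8,0,0,0,0,0,0])

```text
time: 25.35
tcp_pos: [0.508, 0.0103, 0.0945]
tcp_rot: [3.14, 0.002, -0.003]
contact_force: [-0.1, 0.2, -1.8]
finger_gap: 0.029
grasp_force: 60.6
```

move_arm(steps=[8,0,0,0,0,0,0,8,0,0,0,0,0,0,8,0,0,0,0,0,0,8,0,0,0,0,0,0,8,0,0,0,0,0,0])

```text
time: 25.85
tcp_pos: [0.5477, 0.0102, 0.0943]
tcp_rot: [3.14, 0.002, -0.003]
contact_force: [-0.6, -0.9, -2.0]
finger_gap: 0.0289
grasp_force: 60.7
```

move_arm(steps=[8,0,0,0,0,0,0,8,0,0,0,0,0,0,8,0,0,0,0,0,0,8,0,0,0,0,0,0,8,0,0,0,0,0,0])

```text
time: 26.35
tcp_pos: [0.5877, 0.0101, 0.0943]
tcp_rot: [3.14, 0.002, -0.003]
contact_force: [-0.6, -0.1, -1.4]
finger_gap: 0.0287
grasp_force: 60.7
```

Run:
```python
from h import *
s=read_state(); print(s['tcp_pos'],s['tcp_rot'],s['contact_force'])
c=camera('wrist'); d=camera('scene')
a=cv2.resize(d['color'][150:300,140:340],(400,300),interpolation=cv2.INTER_CUBIC)
b=cv2.resize(c['color'],(400,300)); cv2.imwrite('pics/p8.png',np.hstack([a,b])[:,:,::-1])
```

```text
[0.58768306 0.01009413 0.09427355] [ 3.14015364e+00  2.32977962e-03 -3.33735232e-03] [-0.56072848 -0.09074566 -1.39970715]
```

Ten pictures viewed, so from here I check by numbers only. I'll carry on with the sweep.

move_arm(steps=[8,0,0,0,0,0,0,8,0,0,0,0,0,0,8,0,0,0,0,0,0,8,0,0,0,0,0,0,8,0,0,0,0,0,0])

```text
time: 26.95
tcp_pos: [0.6278, 0.01, 0.0942]
tcp_rot: [3.14, 0.002, -0.003]
contact_force: [-0.1, -0.0, -2.6]
finger_gap: 0.0287
grasp_force: 60.7
```

move_arm(steps=[8,0,0,0,0,0,0,8,0,0,0,0,0,0,8,0,0,0,0,0,0,8,0,0,0,0,0,0,8,0,0,0,0,0,0])

```text
time: 27.45
tcp_pos: [0.667, 0.0101, 0.0947]
tcp_rot: [3.14, 0.003, -0.003]
contact_force: [-6.4, 2.6, 10.7]
finger_gap: 0.0289
grasp_force: 64.2
```

move_arm(steps=[8,0,0,0,0,0,0,8,0,0,0,0,0,0,8,0,0,0,0,0,0,0,0,0,0,0,0,0,0,0,0,0,0,0,0])

```text
time: 27.95
tcp_pos: [0.6917, 0.0098, 0.0942]
tcp_rot: [3.14, 0.002, -0.003]
contact_force: [-0.7, 0.3, -3.2]
finger_gap: 0.0287
grasp_force: 63.1
```

```bash
cat > chips.py <<'E'
from h import *
def chips():
    for nm in('top','scene','wrist'):
        c=camera(nm); h=cv2.cvtColor(c['color'],cv2.COLOR_RGB2HSV)
        m=cv2.inRange(h,(10,60,70),(30,255,255)); n,l,st,ce=cv2.connectedComponentsWithStats(m)
        for i in range(1,n):
            p=onz(c,*ce[i],.012)
            if st[i,4]>12 and .42<p[0]<.86 and -.12<p[1]<.15:
                hh=h[l==i].mean(0).round(); print(nm,st[i],hh,'z.012',p[:2].round(3),'z.048',onz(c,*ce[i],.048)[:2].round(3))
E
python3 -c "
from chips import *
s=read_state(); print(s['tcp_pos'],s['contact_force']); chips()"
```

```text
[0.69166055 0.00977682 0.09423054] [-0.73215201  0.32103361 -3.15759579]
top [241 148  43  23 641] [ 22. 208. 103.] z.012 [0.669 0.012] z.048 [0.664 0.013]
scene [205 204  11  13  96] [ 16. 117.  80.] z.012 [ 0.519 -0.063] z.048 [ 0.566 -0.044]
scene [192 216  17  16 176] [ 24. 186.  95.] z.012 [ 0.591 -0.067] z.048 [ 0.635 -0.047]
scene [220 222  22  16 253] [ 25. 233. 117.] z.012 [0.588 0.024] z.048 [0.632 0.04 ]
wrist [ 180  153   66   62 2404] [ 16. 115. 113.] z.012 [0.692 0.044] z.048 [0.702 0.039]
wrist [  155   169   211   161 15170] [ 19. 125. 139.] z.012 [0.635 0.003] z.048 [0.653 0.003]
```

move_arm(steps=[0,0,-10,0,0,0,0,0,0,-20,0,0,0,0,0,0,-20,0,0,0,0,0,0,-20,0,0,0,0,0,0,-20,0,0,0,0])

```text
time: 28.6
tcp_pos: [0.6911, 0.0098, 0.1856]
tcp_rot: [3.14, 0.002, -0.003]
contact_force: [0.6, 0.2, -2.0]
finger_gap: 0.0289
grasp_force: 63.0
```

move_arm(steps=[-14,23,0,0,0,0,0,-14,23,0,0,0,0,0,-14,23,0,0,0,0,0,-14,23,0,0,0,0,0,-14,23,0,0,0,0,0])

```text
time: 29.1
tcp_pos: [0.6202, -0.1058, 0.1851]
tcp_rot: [3.14, 0.002, -0.003]
contact_force: [-0.3, -0.8, -2.3]
finger_gap: 0.0289
grasp_force: 63.1
```

move_arm(steps=[-14,23,0,0,0,0,0,-14,23,0,0,0,0,0,-14,23,0,0,0,0,0,-14,23,0,0,0,0,0,-14,23,0,0,0,0,0])

```text
time: 29.6
tcp_pos: [0.5498, -0.2206, 0.1854]
tcp_rot: [3.14, 0.002, -0.003]
contact_force: [-0.1, -0.2, -2.8]
finger_gap: 0.0287
grasp_force: 63.1
```

```bash
python3 -c "
from chips import *
s=read_state(); print(s['tcp_pos'],s['tcp_rot'],s['contact_force']); chips()"
```

```text
[ 0.54984466 -0.22057928  0.18544887] [ 3.13989579e+00  1.86795605e-03 -3.33653944e-03] [-0.10145661 -0.24161649 -2.76909835]
top [244 147  35  16 291] [ 16. 122. 154.] z.012 [0.687 0.011] z.048 [0.681 0.012]
top [ 243  169   33   57 1629] [ 11. 184.  73.] z.012 [0.553 0.017] z.048 [0.551 0.017]
scene [195 238  40  22 344] [ 16. 131. 118.] z.012 [0.682 0.01 ] z.048 [0.722 0.026]
wrist [   0    0   69   49 2330] [ 18. 103. 169.] z.012 [ 0.681 -0.017] z.048 [ 0.675 -0.038]
wrist [    0    65    91   195 12693] [ 11. 151.  87.] z.012 [0.545 0.005] z.048 [ 0.553 -0.019]
```

Run:
```python
from h import *
c=camera('top'); h=cv2.cvtColor(c['color'],cv2.COLOR_RGB2HSV)
m=((h[...,0]>12)&(h[...,0]<30)&(h[...,1]>70)&(h[...,2]>100))
for r in range(143,174): print(r,onz(c,260,r,.012)[0].round(3),''.join('#' if m[r,q] else ('b' if 95<h[r,q,0]<130 and h[r,q,1]>110 else ('d' if h[r,q,0]<20 and h[r,q,1]>120 else ('%d'%(h[r,q,2]//26)))) for q in range(232,296)))
print('tan on block',m[172:228,240:285].sum())
for q in(244,278): print(onz(c,q,155,.012).round(3))
```

```text
143 0.725 7665667777777777777777777777777777777777777777777777777766566777
144 0.722 7665667777777777777777777777777777777777777777777777777766566777
145 0.719 7665667777777777776666677777777777777777777777777777777766566777
146 0.716 7665667777777777666666667777777777777777777777777777777766566777
147 0.713 7665667777777666666###666677777777777777777777777777777766566777
148 0.709 766666777777666665#####66667777777777777676777777777777766566777
149 0.706 766666777776666##########667777777777776666666677777777766566777
150 0.703 7666667777666############666777667777766666666677777777665566777
151 0.7 7666667777766#############66666666677666#####6677777777665566777
152 0.696 7666667777665#############66666666667666######667777777665566777
153 0.693 766666777766##############666#####666666######666777777665566777
154 0.69 7666667777666#############56#######66666#######66777777665566777
155 0.687 7666667777766############666########666########66777777665566777
156 0.683 76666677777666##########566####################66777777665566777
157 0.68 766666777776666######455666#################
[... 577 characters left out ...]
555555555555555555555555555555555554456677
166 0.651 bbbbbbbbbbbb3333333333334444443333344443333444444445bbb554456677
167 0.648 bbbbbbbbbbbb2222222222222222222222222222222222333bbbbbbbbbb56677
168 0.645 bbbbbbbbbbbb2dddddddddddd2dddddddddd2d222222222223bbbbbbbbb56677
169 0.641 bbbbbbbbbbb32ddddddddddddddddddddddddddddddddddd23bbbbbbbbb56677
170 0.638 bbbbbb5555422ddddddddddddddddddddddddddddddddddd2345555bbbb56677
171 0.635 bbbbb5555542dddddddddddddddddddddddddddddddddddd235555555bb56677
172 0.632 bbbbb5566542dddddddddddddddddddddddddddddddddddd245666655bb56677
173 0.628 bbbbb5566542dddddddddddddddddddddddddddddddddddd245666655bb56677
tan on block 0
[0.686 0.068 0.012]
[ 0.687 -0.042  0.012]
```

No tan is left on the block or in the gap, and all the tan pixels lie inside the tray. Now I'll set the scraper down on its blade.

move_arm(steps=[0,0,30,0,0,0,0,0,0,35,0,0,0,0,0,0,35,0,0,0,0,0,0,20,0,0,0,0,0,0,8,0,0,0,0])

```text
time: 30.3
tcp_pos: [0.5497, -0.2185, 0.0549]
tcp_rot: [3.142, 0.005, -0.002]
contact_force: [-0.7, 0.3, -1.4]
finger_gap: 0.0286
grasp_force: 63.0
```

move_arm(steps=[0,0,1.5,0,0,0,0,0,0,1.5,0,0,0,0,0,0,1,0,0,0,0,0,0,0.5,0,0,0,0,0,0,0,0,0,0,0])

```text
time: 30.8
tcp_pos: [0.5505, -0.22, 0.0528]
tcp_rot: [3.14, 0.001, -0.003]
contact_force: [-0.2, -0.3, -1.4]
finger_gap: 0.0287
grasp_force: 63.0
```

move_arm(steps=[0,0,0.5,0,0,0,0,0,0,0.5,0,0,0,0,0,0,0,0,0,0,0,0,0,0,0,0,0,0,0,0,0,0,0,0,0])

```text
time: 31.3
tcp_pos: [0.5502, -0.2199, 0.0512]
tcp_rot: [3.14, 0.002, -0.003]
contact_force: [-0.3, -0.1, -2.4]
finger_gap: 0.0287
grasp_force: 63.0
```

move_arm(steps=[0,0,0.5,0,0,0,0,0,0,0,0,0,0,0,0,0,0.5,0,0,0,0,0,0,0,0,0,0,0,0,0,0,0,0,0,0])

```text
time: 31.8
tcp_pos: [0.5505, -0.2201, 0.0506]
tcp_rot: [3.14, 0.002, -0.003]
contact_force: [0.9, -0.5, 5.5]
finger_gap: 0.0288
grasp_force: 64.0
```

Contact with the bench, at about 8 N. I'll release and retreat straight up.

move_arm(steps=[0,0,0,0,0,0,0,0,0,0,0,0,0,1,0,0,0,0,0,0,1,0,0,0,0,0,0,1,0,0,0,0,0,0,1])

```text
time: 32.3
tcp_pos: [0.5501, -0.2198, 0.0501]
tcp_rot: [3.14, 0.002, -0.003]
contact_force: [0.3, -0.2, 0.3]
finger_gap: 0.0841
grasp_force: 0.0
```

move_arm(steps=[0,0,-10,0,0,0,1,0,0,-25,0,0,0,1,0,0,-35,0,0,0,1,0,0,-40,0,0,0,1,0,0,-40,0,0,0,1])

```text
time: 32.8
tcp_pos: [0.5502, -0.2194, 0.2024]
tcp_rot: [3.14, 0.002, -0.003]
contact_force: [0.7, -0.4, -0.0]
finger_gap: 0.0855
grasp_force: 0.0
```

move_arm(steps=[-20,0,-20,0,0,0,1,-40,0,0,0,0,0,1,-40,0,0,0,0,0,1,-40,0,0,0,0,0,1,0,0,0,0,0,0,1])

```text
time: 33.3
tcp_pos: [0.4063, -0.2182, 0.2212]
tcp_rot: [3.141, 0.004, -0.005]
contact_force: [0.1, 0.1, -0.2]
finger_gap: 0.0854
grasp_force: 0.0
```

Run:
```python
from h import *
import pickle
s=read_state(); print(s['time'],s['tcp_pos'],s['contact_force'])
t0=pickle.load(open('top0.pkl','rb')); 
for n in('top','wrist'):
    c=camera(n); h=cv2.cvtColor(c['color'],cv2.COLOR_RGB2HSV); m=cv2.inRange(h,(22,130,60),(35,255,255))
    k,l,st,ce=cv2.connectedComponentsWithStats(m)
    for i in range(1,k):
        if st[i,4]>60:
            ys,xs=np.nonzero(l==i); P=np.array([onz(c,x,y,.024)[:2] for x,y in zip(xs,ys)])*1000
            r=cv2.minAreaRect(P.astype(np.float32)); print(n,'yellow',st[i],np.round(r[0],1),np.round(r[1],1),round(r[2],1))
    if n=='top':
        hr=((h[...,0]<8)|(h[...,0]>170))&(h[...,1]>140)&(h[...,2]>50); hr[:,236:]=0; ys,xs=np.nonzero(hr); print('knob',onz(c,xs.mean(),ys.mean(),.104).round(4),len(xs))
        d=cv2.absdiff(c['color'],t0['color']).max(2)
        for nm,(u,v) in dict(book=(115,200),jar=(335,132),brush=(395,158),weight=(147,253),cup=(191,263),blue=(375,275)).items(): print(nm,(d[v-18:v+18,u-18:u+18]>60).sum())
```

```text
33.3 [ 0.40631907 -0.21818196  0.22118855] [ 0.05531787  0.14708846 -0.1958528 ]
top yellow [314 204  18  11 193] [ 513.7 -182.1] [31.6 53.8] 0.3
top yellow [344 204  11  11 108] [ 514.  -265.5] [31.5 31.7] 89.6
knob [0.5393 0.2396 0.104 ] 26
book 0
jar 0
brush 0
weight 0
cup 0
blue 403
wrist yellow [ 196   38   49   38 1693] [ 511.9 -181.6] [48.3 35.3] 89.5
wrist yellow [ 275   38   50   37 1642] [ 511.9 -261.7] [48.9 34.4] 89.8
```

move_arm(steps=[0,0,-40,0,0,0,1,0,-40,-20,0,0,0,1,0,-40,0,0,0,0,1,0,-40,0,0,0,0,1,0,-40,0,0,0,0,1])

```text
time: 33.9
tcp_pos: [0.4121, -0.0575, 0.281]
tcp_rot: [3.14, 0.001, -0.003]
contact_force: [0.8, 0.4, 0.2]
finger_gap: 0.0857
grasp_force: 0.0
```

Run:
```python
from h import *
import pickle
t0=pickle.load(open('top0.pkl','rb')); s0=pickle.load(open('scene0.pkl','rb'))
c=camera('top'); h=cv2.cvtColor(c['color'],cv2.COLOR_RGB2HSV)
u,v=map(int,proj(c,[.513,-.222,.05]))
def ch(h,r,q):
    H,S,V=map(int,h[r,q]); return 'Y' if 22<=H<=35 and S>130 else 'o' if 8<=H<22 and S>80 else 'B' if 95<H<130 and S>110 else '%d'%(V//26)
for r in range(v-14,v+14): print(''.join(ch(h,r,q) for q in range(u-30,u+40)))
d=cv2.absdiff(c['color'],t0['color']).max(2); print('blue',(d[257:293,357:393]>60).sum())
e=camera('scene'); h2=cv2.cvtColor(e['color'],cv2.COLOR_RGB2HSV); 
for p in([.513,-.222,0],[.513,-.222,.024],[.513,-.222,.1]): print(p,proj(e,p).round(1))
u,v=map(int,proj(e,[.513,-.222,.05]))
for r in range(v-28,v+28): print(r,''.join(ch(h2,r,q) for q in range(u-35,u+35)))
```

```text
6666666666666666666666666666666666666666666666666666666666666666666666
6666666666666666666666666666666666666666666666666666666666666666666666
6666666666666666666666666666666666666666666666666666666666666666666666
6666666666666666666666666666666666666666666666666666666666666666666666
6666666666666666666666666666666666666666666666666666666666666666666666
6666666666666666666666666666666666666666666666666666666666666666666666
6666666666666666666666666666666666666666666666666666666666666666666666
6666666666666666666666666666666666666666666666666666666666666666666666
6666666666666666666666665555566666666666666666666666666666666666666666
66666666666666666666665544434oooooooooo6666666666666666666666666666666
666666655YYYYYYYYYYYYYYY4322oooooooooooYY66666666666666666666666666666
66666655YYYYYYYYYYYYYYYYYYoooooooooooooYYYYYYYYYY666666666666666666666
66666654YYYYYYYYYYYYYYYYYYoooooooooooooYYYYYYYYYY666666666666666666666
66666654YYYYYYYYYYYYYYYYYYoooooooooooooYYYYYYYYYY666666666666666666666
66666654YYYYYYYYYYYYYYYYYYooooooooooooYYYYYYYYYYY666666666666666666666
66666654YYYYYYYYYYYYYYYYYYooooooooo
[... 4499 characters left out ...]
2YYYYYYYYY222466666666666
207 666666666666666666666666666666666555544444433322222YYYY223566666666666
208 6666666666666666666666666666666666666655665555443332222235666666666666
209 6666666666666666666666666666666666666666666666655554333356666666666666
210 6666666666666666666666666666666666666666666666666666555566666666666666
211 6666666666666666666666666666666666666666666666666666666666666666666666
212 6666666666666666666666666666666666666666666666666666666666666666666666
213 6666666666666666666666666666666666666666666666666666666666666666666666
214 6666666666666666666666666666666666666666666666666666666666666666666666
215 6666666666666666666666666666666666666666666666666666666666666666666666
```

The scene and top maps both show the scraper upright on its blade. The block is clamped, the chips are in the tray and the bystanders haven't moved, so I'll hand it in.

```bash
python3 -c "
from bench import sign_off; print(sign_off())"
```

```text
the job is handed in; nothing more can be done
None
```

The job is handed in at 34 s of the 72 s: the block is clamped at about 4.5 rad, all the chips are in the tray as far as the cameras show, and the scraper stands on its blade on the bench. Two risks: joint 4 read -1.2247 rad against its -1.22 limit while I stood the scraper up, and the scraper stands about 4 cm from where I released it, probably because it tilted in the grip during a brief 11 N jam at the end of the sweep.

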